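# Scan sweep of painted lacquer vases

## Robot

A 6-joint arm with a two-finger parallel gripper is mounted at the origin on the work surface. World frame = base frame: x ahead of the robot, y to its left, z up, the work surface at z = 0. Lengths are in m, angles in degrees, forces in N, time in s.
With the tool pointing down it reaches from about 0.35 to 0.875 m from the base axis. Payload 4.2 kg.
Tool frame: the origin (TCP) lies at the very end of the fingers, on their centre line; the grasp point (between the pads) lies r.pinch_z behind it (r.pinch_z is the distance from the TCP to the grasp point, in m); y points along the fingers, z is the direction in which the jaws open and shut, and the axes are right-handed (so a half turn about y gives the same grasp; the last joint's range is limited). The gripper opens to 87 mm and grips with 3 to 60 N. Pads are 19 mm wide; open, the fingers measure 117 mm over their backs; the gripper's body (75 mm by 190 mm) begins 51 mm behind the grasp point.
Start: joints at [14.817, 22.042, 0.453, 0, -68.411, -14.817], TCP at [0.625, 0, 0.223] pointing down, gripper open.
Joint ranges: [-179.83, 179.83], [-69.29, 118.12], [-61.27, 80.66], [-181.25, 117.63], [-171.15, -9.14], [-177.46, 177.46]. Speed limits (degrees/s): [159.86, 159.86, 180, 180, 180, 180].

## Interface

Orientations are given as a 3x3 rotation matrix whose columns are the frame's x, y, z axes.
In Python, from station import sense, capture, camera_params, r gives the robot as it stands.
- The arm moves only by the tool move_arm, never from a script. Its argument "increments" is text: rows parted by semicolons, each of 7 numbers parted by spaces: the closure, from -1 (fully open) to 1 (shut), so that 0 is half open, then the shift along the tool's x, y, z in m, then the turn, a rotation vector about the tool's x, y, z in rad. In form: hand x y z wx wy wz; .... A call has 1 to 8 rows; each row is the pose to reach, as a shift and turn from the pose commanded when the call began, along the tool's axes at that moment; what a row does not reach only later rows make up. A row lasts 1/10 s, in which the tool goes at most 50 mm and 8.59 degrees, less where a joint would pass 70% of its speed; a pose out of reach is approached as far as the arm can. A call with a gripper value outside its range is refused whole. The fingers move at their own pace and stop on an object; the grip force is fixed at half the most. Time passes only in rows, so rows that repeat a pose let the fingers close. It gives the time, the measured TCP pose, the force and the opening at its end, in the units of the state.
- sense(): the state, without advancing time (a new reading comes with each control period).
- capture(name): name is "scene" or "side" or "wrist"; returns (picture, depth): 400x640x3 uint8, red, green, blue; 400x640 float32, m along the optical axis (not along the pixel's ray), 0 where there is no reading.
- camera_params(name): a dict with "fx", "fy", "cx", "cy" (pixels), "xyz" and "orientation" of the camera in the world. Camera axes: x right, y down, z forward; pixel columns grow to the right and rows downward; lengths in m; the calibration is good to about 2 mm. A picture is of the moment at which its call begins: read the wrist's pose just before it. camera_params takes no time and is no camera call; for the wrist camera it gives the pose at the moment of the call.
- r.finish_job(): hands the job in, once; it reports no verdict.
The state is a dict: "time_s": time; "joints": joint angles; "joint_velocities": joint speeds; "effort": joint torques, N m; "tcp_pos": TCP position; "ee_rot": TCP orientation; "wrist_force": force on the tool from outside, world axes, zero at the start; "moment": the same for the moment, N m; "gripper_width": opening from 0.0 (shut) to 1.0 (fully open).
Only numpy, scipy, OpenCV 4.12 (cv2) and the standard library are available. Lean on these libraries where they do the work, as an engineer would, in place of code of your own. Each camera call takes 0.05 s, during which the arm holds its last target.

## Task

Move the finished necked bottle vase from the scanning mat to the plywood packing tray, standing upright, and stand every straight flower-painted vase that is on the bench upright inside a white ring of the mat, one to a ring, its flowers facing squarely towards the scanner's rail. Only then loosen the clamp knob, sweep the scanner carriage along the whole row up to the stop at the far end of its rail, and turn the clamp tight again so that it stays there. Do not knock over the amber thinner bottle that stands among the work.

Things in the scene. Friction and masses are not known exactly. Their poses are not given: they have to be found in the camera images.
- rig: fixed scanning rig: thin grey felt mat (110 by 330 mm, flat on the table) with three white rings in a row; 130 mm beyond the row an aluminium rail 60 mm wide, 20 high, 470 long, with steel end stops 45 mm high. Origin: middle ring's centre at table height; +x from the rings square to the rail; +y along the rail to the far end of the carriage's travel; z up
- ring0 (a point): centre of a white ring on the mat (100 mm to the rig's -y side), at table height; axes as the rig's. The ring is 84 mm across inside, so a vase's 60 mm foot is inside it if within 12 mm of its centre. A vase here faces the rail when its flower side points along the rig's +x
- ring1 (a point): centre of a white ring on the mat (the middle one), at table height; axes as the rig's. The ring is 84 mm across inside, so a vase's 60 mm foot is inside it if within 12 mm of its centre. A vase here faces the rail when its flower side points along the rig's +x
- ring2 (a point): centre of a white ring on the mat (100 mm to the rig's +y side), at table height; axes as the rig's. The ring is 84 mm across inside, so a vase's 60 mm foot is inside it if within 12 mm of its centre. A vase here faces the rail when its flower side points along the rig's +x
- carriage (a joint): position (m) of the scanner carriage along the rail, grows towards the rig's +y: 0 at the near stop, 0.26 at the far stop. Starts at 0 to 0.04. Loose, it slides with about 2 N of friction; with the clamp tight a brake shoe holds it against 15 N or more
- head (a point): 20 mm under the top centre of the upright scanner head on the carriage: a grey box 50 mm (rig x) by 30 mm (rig y, along the rail) by 80 mm tall, top 135 mm above the table, with a black lens towards the rings. Can be gripped from above across its 30 mm, or pushed, to slide the carriage
- clamp (a joint): angle (rad) of the clamp knob on the carriage, grows clockwise seen from above. 0: fully loose, its bar lies across the rail (along the rig's x); 1.57: end stop, fully tight, bar along the rail. Loose below 0.5, the brake shoe bites from about 0.8, tight above 1.25. Starts tight, stays where it is left (turns with about 0.15 N m)
- clamp_grip (a point): on the vertical axis of the clamp knob at the height to grip its bar, 80 mm above the table. The bar is black, 46 mm long, 14 mm thick, its top 12 mm above this point; on a disc 40 mm across. The carriage's top lies 55 mm above the table. The knob is 70 mm from the scanner head's centre, on the rig's -y side of it
- vase_a: straight cylindrical black lacquer vase, closed flat lid, 60 mm across, 90 mm tall, 0.2 kg with a weighted foot, standing on the table; origin at the centre of its underside, z up. White flowers are painted on one side only, on its own +x side; a short white stripe on the lid, from near the centre to the rim, points to that side. None if this vase is absent
- vase_b: straight cylindrical black lacquer vase, closed flat lid, 60 mm across, 90 mm tall, 0.2 kg with a weighted foot, standing on the table; origin at the centre of its underside, z up. White flowers are painted on one side only, on its own +x side; a short white stripe on the lid, from near the centre to the rim, points to that side. None if this vase is absent
- vase_c: straight cylindrical black lacquer vase, closed flat lid, 60 mm across, 90 mm tall, 0.2 kg with a weighted foot, standing on the table; origin at the centre of its underside, z up. White flowers are painted on one side only, on its own +x side; a short white stripe on the lid, from near the centre to the rim, points to that side. None if this vase is absent
- vase_a_aim (a point): imaginary point 100 mm straight out from vase_a's axis on its flower side, 50 mm up. None if absent
- vase_b_aim (a point): imaginary point 100 mm straight out from vase_b's axis on its flower side, 50 mm up. None if absent
- vase_c_aim (a point): imaginary point 100 mm straight out from vase_c's axis on its flower side, 50 mm up. None if absent
- bottle_vase: the finished vase: black bottle vase with a narrow neck, 135 mm tall, 0.2 kg; body 58 mm across up to about 62 mm high, straight round neck 28 mm across from 82 mm to the top. At the start it stands somewhere on the mat's row of rings. Origin at the centre of its underside, z up
- tray: fixed square plywood packing tray, 130 mm outside, walls 6 mm thick and 35 mm high, floor 6 mm thick, empty. Origin at the centre of its underside on the table
- thinner: bystander: amber glass bottle 50 mm across, 110 mm tall, no flowers, standing in one of the places where the vases stand. Origin under its centre
There are look-alikes about, which are no part of the job. Leave any pink look-alike of the bottle_vase alone.

How it is judged:
By the outcome, as a careful person would: the job done as asked, in the order asked, and still so for the second after the job is handed in, with the robot touching nothing.
Of vase_a, vase_b, vase_c only 2 to 3 are there at a start; the rules pass over those that are not, and their reading is None.
At some moment in a run one of vase_a, vase_b, vase_c may be knocked a few centimetres aside while the robot is not near it.
It also fails if it takes over 210 s, if anything falls off the work surface, if the arm or the gripper's body presses on something with over 40 N, if the wrist force passes 120 N, or if a joint passes its speed limit or range.

## Working session

There is one attempt and no reset: what is moved stays moved. The work goes in short steps, Python scripts to look and compute and a tool call to move; the robot and the scene stay as the last step left them, time stands still between calls to the robot, and variables do not carry over. Pictures are saved under pics/ and viewed, and the job is handed in when it is done.

Besides the shell and the picture viewer there is one more tool, called after "Call:" by a JSON object that holds its "api" and its "payload", one argument or row to a line. move_arm: Moves the arm, as the interface text tells. Its arguments: {"type":"object","properties":{"increments":{"type":"string"}},"required":["increments"]}

```bash
ls; mkdir -p pics; python3 - <<'E'
from station import sense,capture,camera_params,r
import cv2
s=sense();print(s);print(r.pinch_z)
for n in("scene","side","wrist"):
    print(n,camera_params(n))
    p,d=capture(n);cv2.imwrite(f"pics/{n}0.png",p[:,:,::-1])
    import numpy as np;np.save(f"pics/{n}0d.npy",d)
E
```

```text
pics
{'time_s': 0.0, 'joints': array([ 1.48165961e+01,  2.20896584e+01,  3.77847947e-01, -2.97004886e-02,
       -6.84107040e+01, -1.48164439e+01]), 'joint_velocities': array([-0.00844713, -0.00862434,  0.02982816, -0.01553415,  0.00128629,
       -0.08149875]), 'effort': array([ 5.69075401e-04, -3.90661991e+01,  1.87403029e+01,  4.22001421e+00,
        1.09914420e-02, -1.81494070e-04]), 'tcp_pos': array([6.24380937e-01, 1.86694370e-05, 2.21456190e-01]), 'ee_rot': array([[ 1.88504764e-04, -2.19039568e-03, -9.99997583e-01],
       [ 9.99999979e-01, -8.08230118e-05,  1.88682250e-04],
       [-8.12361053e-05, -9.99997598e-01,  2.19038040e-03]]), 'wrist_force': array([ 0.44515085,  0.73116706, -1.04782362]), 'moment': array([-0.0460416 ,  0.02086187,  0.0622091 ]), 'gripper_width': 1.0019257287104106}
0.0187
scene {'fx': 469.50878850020496, 'fy': 469.50878850020496, 'cx': 318.490742942786, 'cy': 196.3846790448275, 'xyz': array([ 1.40739324, -0.11014172,  1.2248553 ]), 'orientation': array([[ 0.10211086,  0.78640645, -0.60921119],
       [ 0.99464625, -0.09048937,  0.04990512],
       [-0.01588142, -0.61104548, -0.79143617]])}
side {'fx': 424.99004878848905, 'fy': 424.99004878848905, 'cx': 316.097409078429, 'cy': 202.34987604968046, 'xyz': array([ 0.26711147, -0.8555408 ,  0.7112444 ]), 'orientation': array([[ 0.95571759, -0.16392234,  0.24440408],
       [-0.29412171, -0.55975145,  0.77470687],
       [ 0.00981378, -0.81228553, -0.58317742]])}
wrist {'fx': 311.0118378864275, 'fy': 311.0118378864275, 'cx': 320.40121648351527, 'cy': 199.88687079337194, 'xyz': array([ 0.6255958 , -0.07006911,  0.3846621 ]), 'orientation': array([[-9.99998776e-01,  1.28525225e-03, -8.92297953e-04],
       [ 1.01305056e-03,  9.66472943e-01,  2.56766477e-01],
       [ 1.19239152e-03,  2.56765259e-01, -9.66473062e-01]])}
```

View pics/scene0.png

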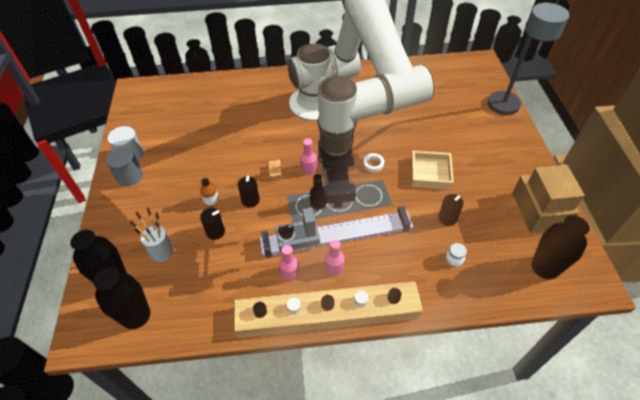

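View pics/side0.png

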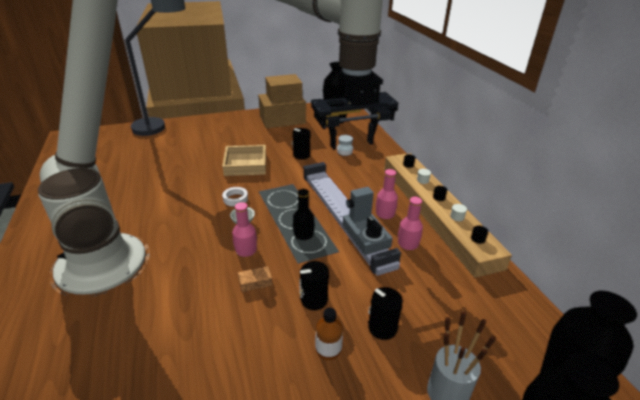

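View pics/wrist0.png

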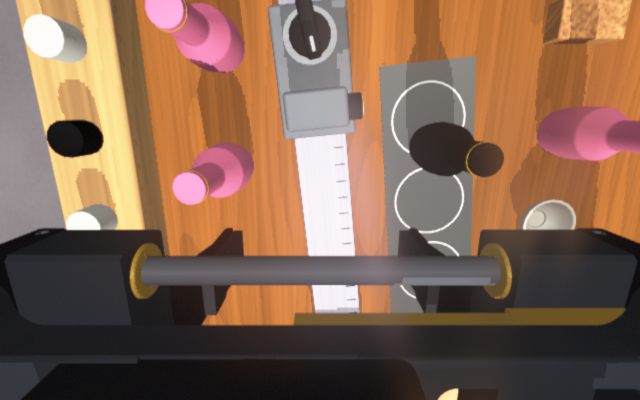

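```bash
cat > h.py <<'E'
import numpy as np,cv2
from station import sense,capture,camera_params,r
def grab(n,tag):
    c=camera_params(n);p,d=capture(n)
    cv2.imwrite(f"pics/{tag}.png",p[:,:,::-1]);np.savez(f"pics/{tag}.npz",p=p,d=d,**{k:np.array(v) for k,v in c.items()})
    return p,d,c
def load(tag):
    z=np.load(f"pics/{tag}.npz");return z['p'],z['d'],z
def cloud(d,c):
    v,u=np.mgrid[:d.shape[0],:d.shape[1]]
    P=np.stack([(u-c['cx'])/c['fx']*d,(v-c['cy'])/c['fy']*d,d],-1)
    return P@np.array(c['orientation']).T+np.array(c['xyz'])
def onz(u,v,c,z):
    R=np.array(c['orientation']);o=np.array(c['xyz'])
    k=R@np.array([(u-c['cx'])/c['fx'],(v-c['cy'])/c['fy'],1.]);t=(z-o[2])/k[2];return o+t*k
def topo(P,ok,x0,x1,y0,y1,res=0.001):
    "top height map"
    X=P[ok];H=np.zeros((int((x1-x0)/res),int((y1-y0)/res)))
    i=((X[:,0]-x0)/res).astype(int);j=((X[:,1]-y0)/res).astype(int)
    m=(i>=0)&(j>=0)&(i<H.shape[0])&(j<H.shape[1]);np.maximum.at(H,(i[m],j[m]),X[m,2]);return H
def zoom(p,u0,v0,u1,v1,f,tag):
    cv2.imwrite(f"pics/{tag}.png",cv2.resize(p[v0:v1,u0:u1,::-1],None,fx=f,fy=f,interpolation=cv2.INTER_CUBIC))
E
python3 - <<'E'
from h import *
p,d,c=grab("scene","s1")
P=cloud(d,c)
# table region stats and lids
for (u,v,n) in [(249,180,'v1'),(213,212,'v2'),(452,199,'v3'),(208,182,'thin'),(318,180,'bott'),(432,170,'tray'),(325,201,'mat')]:
    print(n,P[v,u],onz(u,v,c,.09))
# segments z 0.08..0.1
for lo,hi in((.085,.097),(.1,.14)):
    m=((P[...,2]>lo)&(P[...,2]<hi)&(d>0)&(P[...,0]>.2)).astype(np.uint8)
    n,l,s,ce=cv2.connectedComponentsWithStats(m)
    for i in range(1,n):
        if s[i,4]>15:
            q=P[l==i];print(lo,s[i,4],ce[i].round(),q.mean(0).round(3),q.min(0).round(3),q.max(0).round(3))
zoom(p,180,120,480,270,2.6,"s1z")
E
```

```text
v1 [ 0.44484759 -0.24918747  0.09100754] [ 0.44399227 -0.24931103  0.09      ]
v2 [ 0.55176197 -0.35946803  0.08374232] [ 0.55645411 -0.35810077  0.09      ]
v3 [0.58702057 0.36322003 0.08595972] [0.58993088 0.36154076 0.09      ]
thin [ 0.44795107 -0.37490512  0.10245995] [ 0.4373001  -0.37784431  0.09      ]
bott [ 0.50719444 -0.03659559  0.13616022] [ 0.46902639 -0.03347726  0.09      ]
tray [0.39849391 0.36397725 0.00378453] [0.4697287 0.3305014 0.09     ]
mat [ 0.71366665 -0.03753336  0.30268859] [ 0.5536655  -0.02078696  0.09      ]
0.085 130 [124. 144.] [ 0.237 -0.668  0.093] [ 0.201 -0.715  0.085] [ 0.285 -0.634  0.097]
0.085 24 [112. 154.] [ 0.283 -0.698  0.095] [ 0.267 -0.717  0.092] [ 0.295 -0.682  0.097]
0.085 24 [308. 153.] [ 0.35  -0.053  0.092] [ 0.341 -0.067  0.085] [ 0.355 -0.04   0.097]
0.085 109 [123. 164.] [ 0.331 -0.656  0.092] [ 0.292 -0.706  0.085] [ 0.355 -0.624  0.097]
0.085 412 [544. 202.] [0.63  0.631 0.09 ] [0.519 0.597 0.085] [0.683 0.72  0.097]
0.085 205 [247. 183.] [ 0.456 -0.257  0.089] [ 0.425 -0.284  0.085] [ 0.485 -0.227  0.095]
0.085 21 [207. 186.]
[... 1823 characters left out ...]

0.1 27 [158. 230.] [ 0.623 -0.505  0.118] [ 0.604 -0.509  0.102] [ 0.633 -0.5    0.135]
0.1 33 [142. 234.] [ 0.633 -0.549  0.121] [ 0.617 -0.559  0.101] [ 0.645 -0.54   0.14 ]
0.1 407 [555. 255.] [0.828 0.568 0.122] [0.762 0.543 0.1  ] [0.856 0.634 0.14 ]
0.1 129 [334. 247.] [ 0.739 -0.015  0.125] [ 0.722 -0.027  0.101] [ 0.748 -0.002  0.139]
0.1 142 [115. 259.] [ 0.712 -0.611  0.124] [ 0.672 -0.625  0.1  ] [ 0.739 -0.605  0.14 ]
0.1 132 [287. 253.] [ 0.743 -0.146  0.125] [ 0.723 -0.16   0.1  ] [ 0.753 -0.132  0.139]
0.1 94 [ 89. 274.] [ 0.751 -0.671  0.127] [ 0.734 -0.701  0.101] [ 0.757 -0.641  0.139]
0.1 396 [128. 307.] [ 0.855 -0.555  0.123] [ 0.788 -0.625  0.1  ] [ 0.878 -0.525  0.14 ]
```

View pics/s1z.png

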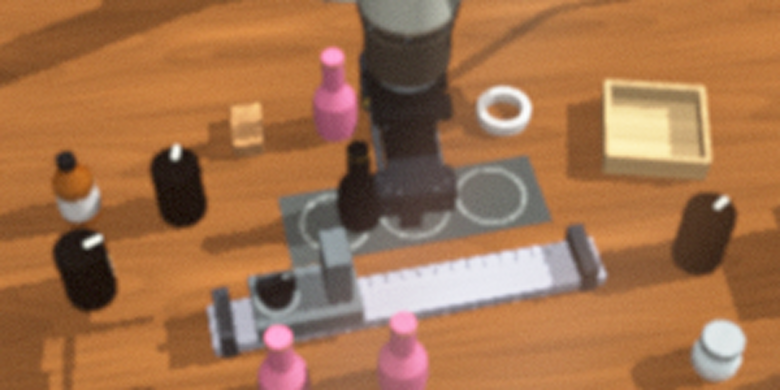

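Call:
{"api": "move_arm", "payload": {
  "increments": "-1 0.04 -0.03 0.02 0 0 0; -1 0.08 -0.06 0.03 0 0 0; -1 0.12 -0.08 0.04 0 0 0; -1 0.12 -0.08 0.04 0 0 0; -1 0.12 -0.08 0.04 0 0 0; -1 0.12 -0.08 0.04 0 0 0"
}}

```text
time_s: 0.8
tcp_pos: [0.5845, 0.1194, 0.3014]
ee_rot: [[0.001, -0.002, -1.0], [1.0, -0.001, 0.001], [-0.001, -1.0, 0.002]]
wrist_force: [-0.5, -0.3, 0.2]
gripper_width: 0.998
```

```bash
python3 - <<'E'
from h import *
p,d,c=grab("wrist","w1");print(c['xyz'],np.array(c['orientation']).round(3).tolist())
grab("scene","s2")
E
```

```text
[0.58566798 0.04943271 0.46452427] [[-1.0, 0.002, -0.001], [0.001, 0.967, 0.256], [0.001, 0.256, -0.967]]
```

View pics/w1.png

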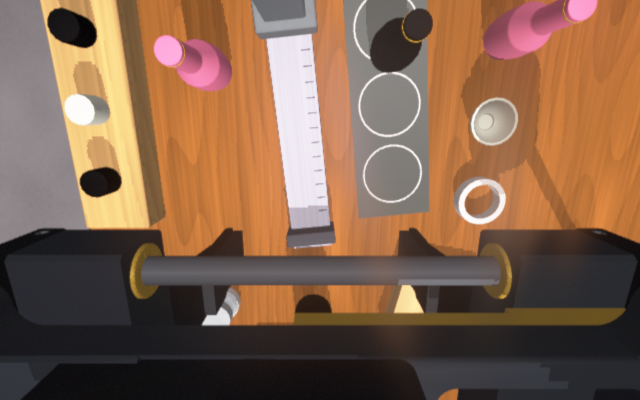

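View pics/s2.png

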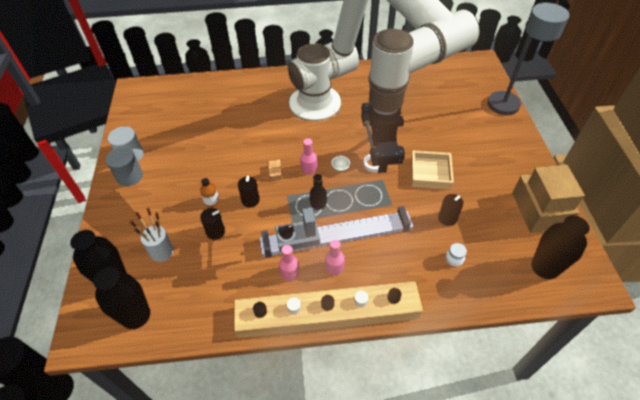

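```bash
cat > rig.py <<'E'
from h import *
from scipy.optimize import least_squares
def fit(tag,x0=(0.525,0.03,0.1)):
    p,d,c=load(tag)
    v,u=np.mgrid[:400,:640]
    R=c['orientation'];k=np.stack([(u-c['cx'])/c['fx'],(v-c['cy'])/c['fy'],np.ones_like(u,float)],-1)@R.T
    t=(0.001-c['xyz'][2])/k[...,2];W=(c['xyz']+t[...,None]*k)[...,:2]
    g=p.astype(int).min(-1).astype(np.float32)
    g=g-cv2.GaussianBlur(g,(0,0),6)
    best=None
    def model(q,X):
        a=q[2];e=np.array([[np.cos(a),np.sin(a)],[-np.sin(a),np.cos(a)]])
        L=(X-q[:2])@e.T
        D=np.stack([np.hypot(L[:,0],L[:,1]-o)-q[3] for o in(-.1,0,.1)],-1)
        return D[np.arange(len(D)),np.abs(D).argmin(1)]
    q=np.array([*x0,0.0435])
    for w in (.02,.012,.008,.006,.005,.005):
        X=W[(g>15)&(abs(P_d(c,d)[...,2])<.02)];r=model(q,X);X=X[abs(r)<w]
        q=least_squares(model,q,args=(X,),loss='soft_l1',f_scale=.001).x
    print(tag,q,np.degrees(q[2]),len(X),abs(model(q,X)).mean());return q
def P_d(c,d): return cloud(d,c)
if __name__=="__main__":
    p,d,c=load("w1")
    a=onz(394,173,c,0);b=onz(389,104,c,0);print(a,b)
    x0=(b[0],b[1],np.arctan2(-(a-b)[0],(a-b)[1]))
    print(x0)
    fit("w1",x0);fit("s2",x0)
E
python3 rig.py; python3 - <<'E'
from h import *
p,d,c=load("s2");P=cloud(d,c)
m=(P[...,2]>.028)&(P[...,2]<.045)&(P[...,0]>.3)&(P[...,0]<.5)&(P[...,1]>.25)&(P[...,1]<.46)
q=P[m][:,:2].astype(np.float32);print(len(q),cv2.minAreaRect(q))
zoom(p,380,130,480,240,6,"tr")
for pt in("v3",):
  pass
m=(P[...,2]>.105)&(P[...,2]<.14)&(P[...,0]>.45)&(P[...,0]<.53)&(P[...,1]>-.07)&(P[...,1]<0);print(P[m].min(0),P[m].max(0))
E
```

```text
[0.47389745 0.13069928 0.        ] [0.48694892 0.03096607 0.        ]
(np.float64(0.48694891872653495), np.float64(0.030966068021664243), np.float64(0.13012441899894583))
w1 [0.4871076  0.03214234 0.09883335 0.04302753] 5.6627338077641935 1328 0.0011013534395929176
s2 [0.48724233 0.03142029 0.09992097 0.04325604] 5.725050099281377 441 0.0023296609765920515
289 ((0.4054003953933716, 0.35733386874198914), (0.13043314218521118, 0.13830691576004028), 78.31732940673828)
[ 0.47734991 -0.05107226  0.10510036] [ 0.50848316 -0.0232838   0.13768426]
```

View pics/tr.png

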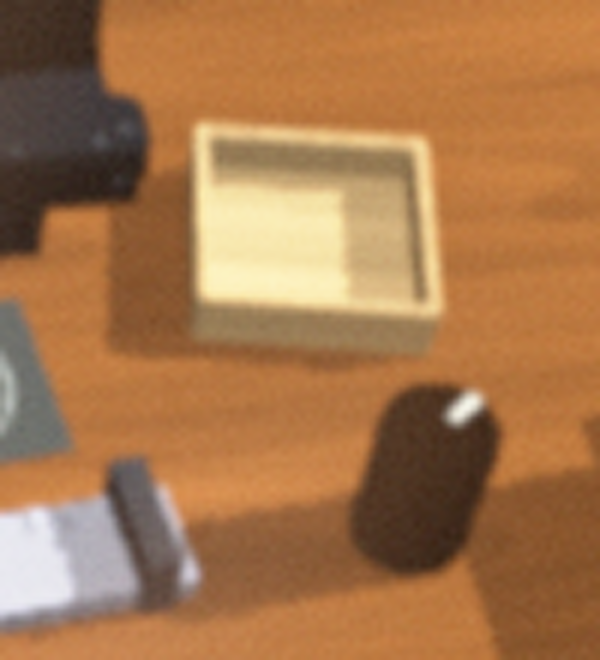

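```bash
python3 - <<'E'
from h import *
p,d,c=load("s2")
q=np.array([onz(380+u/6,130+v/6,c,.035) for u,v in((193,123),(430,136),(442,305),(195,302))]);print(q,q.mean(0))
p,d,c=load("w1");zoom(p,330,0,480,100,5,"bz")
P=cloud(d,c);m=(P[...,2]>.13)&(P[...,2]<.14);m[:,:330]=0;m[:,450:]=0;m[60:]=0
v,u=np.nonzero(m);print(P[m].mean(0),u.mean(),v.mean(),u.min(),u.max(),v.min(),v.max(),onz((u.min()+u.max())/2,(v.min()+v.max())/2,c,.135))
p,d,c=load("wrist0") if 0 else load("s1")
P=cloud(d,c);m=(P[...,2]>.13)&(P[...,2]<.14)&(P[...,0]>.45)&(P[...,0]<.53)&(P[...,1]>-.07)&(P[...,1]<0)
v,u=np.nonzero(m);print(P[m].mean(0),P[m].min(0),P[m].max(0))
E
```

```text
[[0.32957131 0.30628923 0.035     ]
 [0.35530597 0.43799948 0.035     ]
 [0.47813984 0.41022243 0.035     ]
 [0.4606297  0.2776297  0.035     ]] [0.40591171 0.35803521 0.035     ]
[ 0.4928241  -0.03623779  0.13524398] 417.1929824561403 24.285714285714285 402 432 8 41 [ 0.49291527 -0.03616946  0.135     ]
[ 0.4942004  -0.03852588  0.13398789] [ 0.47832807 -0.0508894   0.13001159] [ 0.50815478 -0.02527529  0.1384253 ]
```

View pics/bz.png

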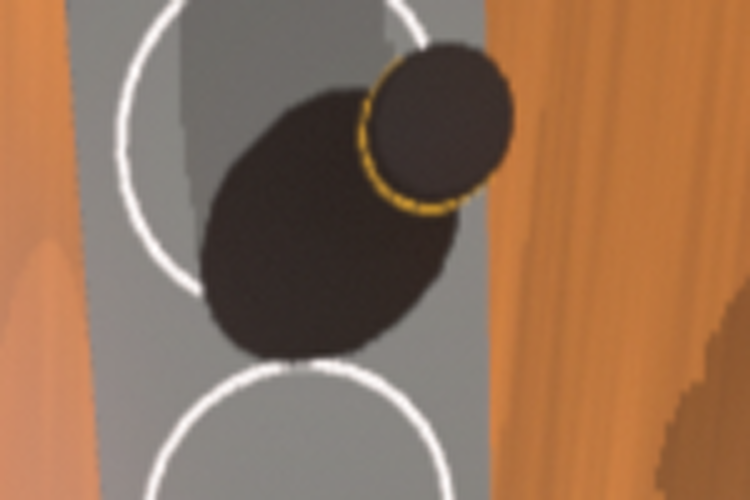

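Call:
{"api": "move_arm", "payload": {
  "increments": "-1 -0.05 0 0.03 0 0 0; -1 -0.09 0.03 0.055 0 0 0; -1 -0.13 0.06 0.08 0 0 0; -1 -0.156 0.09 0.092 0 0 0; -1 -0.156 0.12 0.092 0 0 0; -1 -0.156 0.12 0.092 0 0 0; -1 -0.156 0.12 0.092 0 0 0"
}}

```text
time_s: 1.6
tcp_pos: [0.4936, -0.0367, 0.1829]
ee_rot: [[0.001, -0.0, -1.0], [1.0, -0.001, 0.001], [-0.001, -1.0, 0.0]]
wrist_force: [0.4, 0.9, 0.6]
gripper_width: 1.003
```

Call:
{"api": "move_arm", "payload": {
  "increments": "-1 0 0.04 0 0 0 0; -1 0 0.07 0 0 0 0; -1 0 0.09 0 0 0 0; -1 0 0.092 0 0 0 0; -1 0 0.092 0 0 0 0; 1 0 0.092 0 0 0 0; 1 0 0.092 0 0 0 0; 1 0 0.092 0 0 0 0"
}}

```text
time_s: 2.4
tcp_pos: [0.4937, -0.0358, 0.0917]
ee_rot: [[-0.0, 0.002, -1.0], [1.0, 0.0, -0.0], [0.0, -1.0, -0.002]]
wrist_force: [0.2, -0.2, 0.8]
gripper_width: 0.811
```

Call:
{"api": "move_arm", "payload": {
  "increments": "1 0 0 0 0 0 0; 1 0 0 0 0 0 0; 1 0 0 0 0 0 0"
}}

```text
time_s: 2.7
tcp_pos: [0.493, -0.036, 0.0907]
ee_rot: [[0.0, 0.0, -1.0], [1.0, 0.0, 0.0], [0.0, -1.0, -0.0]]
wrist_force: [-0.1, -0.4, 0.6]
gripper_width: 0.539
```

Call:
{"api": "move_arm", "payload": {
  "increments": "1 0 0 0 0 0 0; 1 0 0 0 0 0 0; 1 0 0 0 0 0 0; 1 0 0 0 0 0 0"
}}

```text
time_s: 3.1
tcp_pos: [0.4927, -0.036, 0.0903]
ee_rot: [[0.0, -0.001, -1.0], [1.0, -0.0, 0.0], [-0.0, -1.0, 0.001]]
wrist_force: [0.1, -0.3, -1.5]
gripper_width: 0.314
```

Call:
{"api": "move_arm", "payload": {
  "increments": "1 0 -0.03 0 0 0 0; 1 0 -0.07 0 0 0 0; 1 0.03 -0.1 0.01 0 0 0; 1 0.075 -0.1 0.02 0 0 0; 1 0.12 -0.1 0.03 0 0 0; 1 0.165 -0.1 0.04 0 0 0; 1 0.21 -0.1 0.05 0 0 0; 1 0.25 -0.1 0.06 0 0 0"
}}

```text
time_s: 3.9
tcp_pos: [0.432, 0.2159, 0.1904]
ee_rot: [[-0.0, -0.0, -1.0], [1.0, 0.0, -0.0], [0.0, -1.0, 0.0]]
wrist_force: [2.0, 0.1, -2.2]
gripper_width: 0.315
```

Call:
{"api": "move_arm", "payload": {
  "increments": "1 0.04 0 0.01 0 0 0; 1 0.08 0 0.018 0 0 0; 1 0.12 0 0.024 0 0 0; 1 0.144 0 0.027 0 0 0; 1 0.144 0 0.027 0 0 0; 1 0.144 0 0.027 0 0 0; 1 0.144 0 0.027 0 0 0"
}}

```text
time_s: 4.6
tcp_pos: [0.4058, 0.3569, 0.1902]
ee_rot: [[0.001, -0.001, -1.0], [1.0, -0.001, 0.001], [-0.001, -1.0, 0.001]]
wrist_force: [-1.0, -0.2, -2.5]
gripper_width: 0.317
```

```bash
python3 - <<'E'
from h import *
print(sense()['tcp_pos'],sense()['gripper_width'],sense()['wrist_force'])
p,d,c=grab("side","d3");zoom(p,180,90,400,230,3.6,"d3z")
p,d,c=grab("scene","s3");zoom(p,180,110,500,260,2.4,"s3z")
E
```

```text
[0.40580914 0.35694769 0.19017933] 0.317384216130078 [-0.95545027 -0.16758327 -2.50335196]
```

View pics/d3z.png

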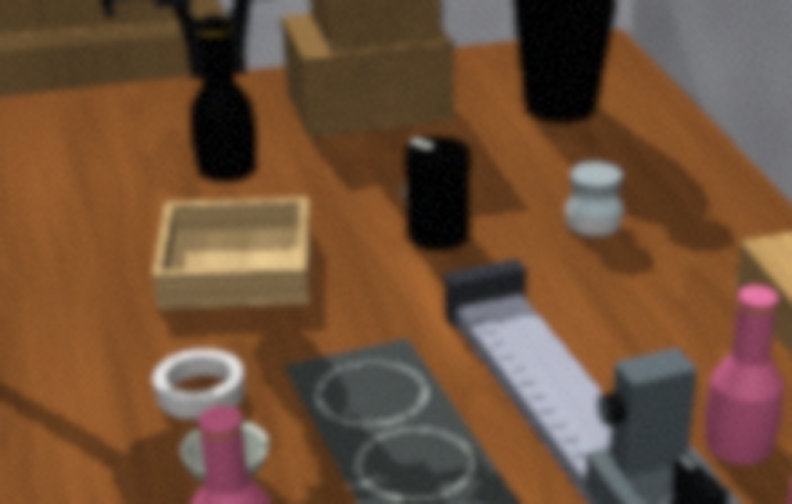

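View pics/s3z.png

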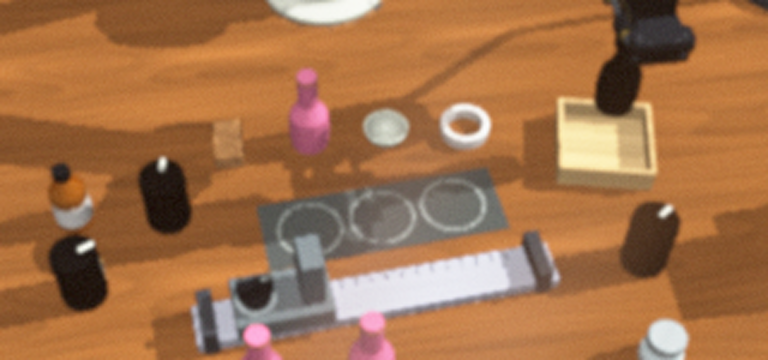

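Call:
{"api": "move_arm", "payload": {
  "increments": "1 0 0.04 0 0 0 0; 1 0 0.07 0 0 0 0; 1 0 0.085 0 0 0 0; 1 0 0.093 0 0 0 0; 1 0 0.093 0 0 0 0; 1 0 0.093 0 0 0 0; 1 0 0.093 0 0 0 0"
}}

```text
time_s: 5.4
tcp_pos: [0.4065, 0.3584, 0.0985]
ee_rot: [[0.0, 0.001, -1.0], [1.0, 0.002, 0.0], [0.002, -1.0, -0.001]]
wrist_force: [0.1, 0.2, -1.1]
gripper_width: 0.314
```

Call:
{"api": "move_arm", "payload": {
  "increments": "-0.2 0 0 0 0 0 0; -0.5 0 0 0 0 0 0; -1 0 0 0 0 0 0; -1 0 0 0 0 0 0; -1 0 0 0 0 0 0; -1 0 0 0 0 0 0"
}}

```text
time_s: 6.0
tcp_pos: [0.406, 0.358, 0.0976]
ee_rot: [[-0.0, 0.0, -1.0], [1.0, 0.0, -0.0], [0.0, -1.0, -0.0]]
wrist_force: [0.9, 1.0, 0.6]
gripper_width: 0.779
```

Call:
{"api": "move_arm", "payload": {
  "increments": "-1 0 -0.04 0 0 0 0; -1 0 -0.09 0 0 0 0; -1 0 -0.13 0 0 0 0; -1 0.03 -0.13 -0.04 0 0 0; -1 0.06 -0.13 -0.08 0 0 0; -1 0.09 -0.13 -0.12 0 0 0; -1 0.1 -0.13 -0.165 0 0 0; -1 0.1 -0.13 -0.19 0 0 0"
}}

```text
time_s: 6.8
tcp_pos: [0.5983, 0.4591, 0.2252]
ee_rot: [[0.0, -0.001, -1.0], [1.0, -0.001, 0.0], [-0.001, -1.0, 0.001]]
wrist_force: [-0.3, -0.5, -0.8]
gripper_width: 0.995
```

Call:
{"api": "move_arm", "payload": {
  "increments": "-1 0 0 0 0 0 0; -1 0 0 0 0 0 0"
}}

```text
time_s: 7.0
tcp_pos: [0.5961, 0.4576, 0.2263]
ee_rot: [[0.001, -0.001, -1.0], [1.0, -0.001, 0.001], [-0.001, -1.0, 0.001]]
wrist_force: [-0.8, 0.3, 0.5]
gripper_width: 0.998
```

```bash
python3 - <<'E'
from h import *
print(sense()['tcp_pos'])
grab("wrist","w4")
grab("scene","s4")
E
```

```text
[0.59607559 0.45762383 0.22625987]
```

View pics/w4.png

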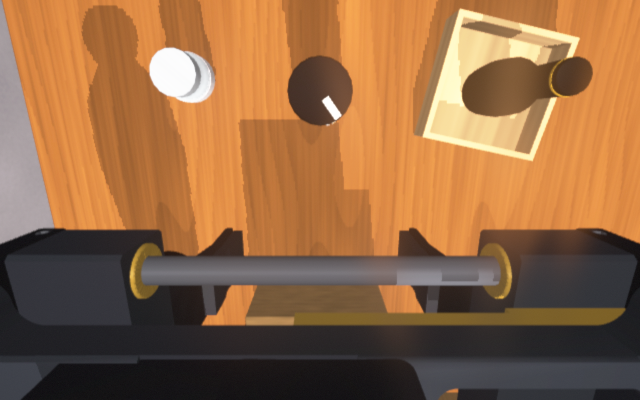

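View pics/s4.png

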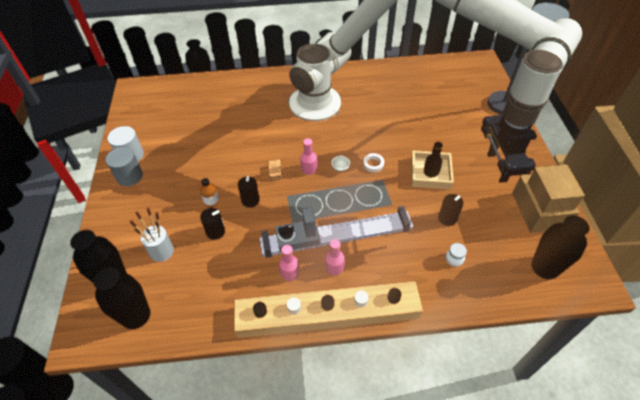

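```bash
cat > vase.py <<'E'
from h import *
import sys
def vases(tag,x=(.3,.8),y=(-.6,.6),zoomt=None):
    p,d,c=load(tag);P=cloud(d,c);P2=P
    m=((abs(P[...,2]-.09)<.006)&(P[...,0]>x[0])&(P[...,0]<x[1])&(P[...,1]>y[0])&(P[...,1]<y[1])&(d>0)).astype(np.uint8)
    m=cv2.morphologyEx(m,cv2.MORPH_OPEN,np.ones((3,3)))
    n,l,s,ce=cv2.connectedComponentsWithStats(m)
    for i in range(1,n):
        if s[i,4]<60: continue
        cn,_=cv2.findContours((l==i).astype(np.uint8),cv2.RETR_EXTERNAL,cv2.CHAIN_APPROX_NONE)
        cn=max(cn,key=len)[:,0]
        W=np.array([onz(a,b,c,.09)[:2] for a,b in cn]);(cx,cy),rad=cv2.minEnclosingCircle(W.astype(np.float32))
        if not .024<rad<.04: continue
        vv,uu=np.nonzero(l==i);G=p[vv,uu].astype(int).min(-1)
        A=np.array([onz(a,b,c,.09)[:2] for a,b in zip(uu,vv)])
        w=np.clip(G-60,0,None)*(np.hypot(*(A-[cx,cy]).T)<.028)
        if w.sum()<200: continue
        st=(A*w[:,None]).sum(0)/w.sum();k=st-[cx,cy]
        # principal axis of stripe
        D=(A-st);C=(D*w[:,None]).T@D/w.sum();ev,V=np.linalg.eigh(C);ax=V[:,1];ax=ax*np.sign(ax@k)
        print(tag,"c",ce[i].round(),"circ",round(cx,4),round(cy,4),"mean",A.mean(0).round(4),"rad",round(rad,4),"stripe r",np.hypot(*k).round(4),"dir(c)",np.degrees(np.arctan2(k[1],k[0])).round(1),"dir(pca)",np.degrees(np.arctan2(ax[1],ax[0])).round(1),"ecc",np.sqrt(ev).round(4))
if __name__=="__main__":
    for t in sys.argv[1:]: vases(t)
E
python3 vase.py w4 s4
```

```text
w4 c [320.  89.] circ 0.5974 0.3637 mean [0.5974 0.363 ] rad 0.0298 stripe r 0.0177 dir(c) 125.2 dir(pca) 126.0 ecc [0.0023 0.0059]
s4 c [247. 183.] circ 0.4596 -0.2572 mean [ 0.4569 -0.2555] rad 0.0309 stripe r 0.0202 dir(c) 175.2 dir(pca) 172.1 ecc [0.003  0.0039]
s4 c [453. 202.] circ 0.5991 0.3618 mean [0.6001 0.3626] rad 0.0302 stripe r 0.0183 dir(c) 127.5 dir(pca) 122.3 ecc [0.0032 0.0053]
s4 c [210. 216.] circ 0.5687 -0.3666 mean [ 0.5688 -0.3674] rad 0.0308 stripe r 0.017 dir(c) 125.7 dir(pca) 127.3 ecc [0.0037 0.0054]
s4 c [154. 237.] circ 0.6226 -0.5277 mean [ 0.6268 -0.5241] rad 0.0364 stripe r 0.0052 dir(c) 25.2 dir(pca) 2.1 ecc [0.0128 0.0147]
```

Call:
{"api": "move_arm", "payload": {
  "increments": "-1 -0.03 0.02 -0.001 0 -0.149 0; -1 -0.06 0.04 -0.001 0 -0.299 0; -1 -0.0945 0.06 -0.001 0 -0.449 0; -1 -0.0945 0.08 -0.001 0 -0.598 0; -1 -0.0945 0.09 -0.001 0 -0.748 0; -1 -0.0945 0.096 -0.001 0 -0.897 0; -1 -0.0945 0.096 -0.001 0 -1.047 0; -1 -0.0945 0.096 -0.001 0 -1.047 0"
}}

```text
time_s: 7.9
tcp_pos: [0.596, 0.3638, 0.1325]
ee_rot: [[-0.866, 0.001, -0.499], [0.499, 0.0, -0.866], [-0.0, -1.0, -0.001]]
wrist_force: [-0.8, -0.4, 0.3]
gripper_width: 0.998
```

Call:
{"api": "move_arm", "payload": {
  "increments": "-1 0 0 0 0 0 0; -1 0 0 0 0 0 0; -1 0 0 0 0 0 0"
}}

```text
time_s: 8.2
tcp_pos: [0.5968, 0.3637, 0.132]
ee_rot: [[-0.865, 0.0, -0.501], [0.501, 0.0, -0.865], [-0.0, -1.0, -0.001]]
wrist_force: [0.5, -0.6, -0.2]
gripper_width: 0.999
```

```bash
cat > st.py <<'E'
from h import *
s=sense();R=s['ee_rot'];print(s['time_s'],"tcp",s['tcp_pos'].round(4),"yaw",np.degrees(np.arctan2(-R[1,2],-R[0,2])).round(2),"tilt",R[2].round(3),"w",round(s['gripper_width'],3),"F",s['wrist_force'].round(1),"j",s['joints'].round(0))
import sys
if len(sys.argv)>=4:
    t=np.array(list(map(float,sys.argv[1:4])));print("shift in tool axes",(R.T@(t-s['tcp_pos'])).round(4))
E
python3 st.py .5975 .363 .041
```

```text
8.2 tcp [0.5968 0.3637 0.132 ] yaw 59.93 tilt [-0.    -1.    -0.001] w 0.999 F [ 0.5 -0.6 -0.2] j [ 45.  33.   5.  -0. -62.  15.]
shift in tool axes [-0.0009  0.091   0.0003]
```

Call:
{"api": "move_arm", "payload": {
  "increments": "-1 0 0.035 0 0 0 0; -1 0 0.065 0 0 0 0; -1 0 0.085 0 0 0 0; -1 0 0.091 0 0 0 0; 1 0 0.091 0 0 0 0; 1 0 0.091 0 0 0 0; 1 0 0.091 0 0 0 0; 1 0 0.091 0 0 0 0"
}}

```text
time_s: 9.0
tcp_pos: [0.5976, 0.364, 0.042]
ee_rot: [[-0.866, 0.002, -0.5], [0.5, 0.002, -0.866], [-0.001, -1.0, -0.002]]
wrist_force: [0.2, 0.3, -0.0]
gripper_width: 0.72
```

Call:
{"api": "move_arm", "payload": {
  "increments": "1 0 0 0 0 0 0; 1 0 0 0 0 0 0; 1 0 0 0 0 0 0"
}}

```text
time_s: 9.3
tcp_pos: [0.5974, 0.3639, 0.0418]
ee_rot: [[-0.866, 0.001, -0.5], [0.5, 0.001, -0.866], [-0.001, -1.0, -0.001]]
wrist_force: [-1.2, -0.2, 5.0]
gripper_width: 0.686
```

```bash
python3 st.py .4773 .1313 .17
```

```text
9.3 tcp [0.5974 0.3639 0.0418] yaw 60.0 tilt [-0.001 -1.    -0.001] w 0.686 F [-1.2 -0.2  5. ] j [ 45.  38.   0.   0. -52.  15.]
shift in tool axes [-0.0124 -0.1285  0.2613]
```

Call:
{"api": "move_arm", "payload": {
  "increments": "1 0 -0.04 0 0 0 0; 1 0 -0.08 0 0 0 0; 1 0 -0.1 0.04 0 0.149 0; 1 -0.003 -0.1 0.085 0 0.298 0; 1 -0.006 -0.1 0.13 0 0.447 0; 1 -0.009 -0.1 0.175 0 0.596 0; 1 -0.012 -0.1 0.22 0 0.745 0; 1 -0.0124 -0.1 0.2613 0 0.894 0"
}}

```text
time_s: 10.1
tcp_pos: [0.4751, 0.1289, 0.1396]
ee_rot: [[-0.146, -0.002, -0.989], [0.989, -0.001, -0.146], [-0.0, -1.0, 0.002]]
wrist_force: [-0.1, -0.5, -1.6]
gripper_width: 0.686
```

Call:
{"api": "move_arm", "payload": {
  "increments": "1 0 0 0 0 0.149 0; 1 0 0 0 0 0.298 0; 1 0 0 0 0 0.447 0; 1 0 0 0 0 0.596 0; 1 0 0 0 0 0.745 0; 1 0 0 0 0 0.894 0; 1 0 0 0 0 1.043 0; 1 0 0 0 0 1.197 0"
}}

```text
time_s: 10.9
tcp_pos: [0.4763, 0.1308, 0.1397]
ee_rot: [[0.866, -0.002, -0.5], [0.5, -0.0, 0.866], [-0.002, -1.0, 0.001]]
wrist_force: [-0.2, -0.1, -2.2]
gripper_width: 0.685
```

Call:
{"api": "move_arm", "payload": {
  "increments": "1 0 0 0 0 0 0; 1 0 0 0 0 0 0; 1 0 0 0 0 0 0"
}}

```text
time_s: 11.2
tcp_pos: [0.4768, 0.131, 0.1402]
ee_rot: [[0.861, -0.001, -0.508], [0.508, -0.0, 0.861], [-0.001, -1.0, 0.0]]
wrist_force: [0.4, -0.2, -1.9]
gripper_width: 0.682
```

```bash
python3 st.py .4773 .1313 .0435
```

```text
11.2 tcp [0.4768 0.131  0.1402] yaw -59.47 tilt [-0.001 -1.     0.   ] w 0.682 F [ 0.4 -0.2 -1.9] j [ 34.  14. -24.  -0. -52. -94.]
shift in tool axes [0.0006 0.0967 0.    ]
```

Call:
{"api": "move_arm", "payload": {
  "increments": "1 0.0005 0.035 0 0 0.006 0; 1 0.0005 0.065 0 0 0.006 0; 1 0.0005 0.085 0 0 0.006 0; 1 0.0005 0.092 0 0 0.006 0; 1 0.0005 0.0965 0 0 0.006 0; 1 0.0005 0.0965 0 0 0.006 0; 1 0.0005 0.0965 0 0 0.006 0"
}}

```text
time_s: 11.9
tcp_pos: [0.4782, 0.1318, 0.045]
ee_rot: [[0.865, 0.002, -0.502], [0.502, 0.001, 0.865], [0.002, -1.0, -0.0]]
wrist_force: [0.0, -0.3, -2.2]
gripper_width: 0.687
```

```bash
python3 st.py
```

```text
11.9 tcp [0.4782 0.1318 0.045 ] yaw -59.9 tilt [ 0.002 -1.    -0.   ] w 0.687 F [ 0.  -0.3 -2.2] j [ 34.  22. -30.   0. -38. -94.]
```

Call:
{"api": "move_arm", "payload": {
  "increments": "1 0 0.001 0 0 0 0; 1 0 0.002 0 0 0 0; 1 0 0.002 0 0 0 0; 1 0 0.002 0 0 0 0"
}}

```text
time_s: 12.3
tcp_pos: [0.4775, 0.1313, 0.0422]
ee_rot: [[0.865, 0.0, -0.501], [0.501, 0.0, 0.865], [0.0, -1.0, 0.0]]
wrist_force: [0.2, -0.2, -2.8]
gripper_width: 0.681
```

Call:
{"api": "move_arm", "payload": {
  "increments": "1 0 0.001 0 0 0 0; 1 0 0.001 0 0 0 0; -0.1 0 0.001 0 0 0 0; -0.4 0 0.001 0 0 0 0; -1 0 0.001 0 0 0 0; -1 0 0.001 0 0 0 0; -1 0 0.001 0 0 0 0; -1 0 0.001 0 0 0 0"
}}

```text
time_s: 13.1
tcp_pos: [0.4775, 0.1313, 0.0409]
ee_rot: [[0.865, -0.0, -0.501], [0.501, -0.0, 0.865], [-0.0, -1.0, -0.0]]
wrist_force: [-0.3, 0.2, -0.0]
gripper_width: 0.954
```

Call:
{"api": "move_arm", "payload": {
  "increments": "-1 0 -0.05 0 0 0 0; -1 0 -0.1 0 0 -0.05 0; -1 -0.02 -0.14 -0.03 0 -0.199 0; -1 -0.045 -0.16 -0.07 0 -0.348 0; -1 -0.07 -0.17 -0.11 0 -0.497 0; -1 -0.1 -0.18 -0.15 0 -0.646 0; -1 -0.13 -0.185 -0.19 0 -0.795 0; -1 -0.155 -0.185 -0.23 0 -0.944 0"
}}

```text
time_s: 13.9
tcp_pos: [0.4607, -0.1165, 0.2256]
ee_rot: [[0.181, 0.002, -0.984], [0.984, 0.0, 0.181], [0.0, -1.0, -0.002]]
wrist_force: [1.1, -0.4, -0.6]
gripper_width: 1.001
```

```bash
python3 st.py .457 -.162 .226
```

```text
13.9 tcp [ 0.4607 -0.1165  0.2256] yaw -10.4 tilt [ 0.    -1.    -0.002] w 1.001 F [ 1.1 -0.4 -0.6] j [  5.   7. -20.   0. -63. -16.]
shift in tool axes [-0.0455 -0.0004 -0.0046]
```

Call:
{"api": "move_arm", "payload": {
  "increments": "-1 -0.0165 0 0 0 -0.103 0; -1 -0.0165 0 0 0 -0.103 0; -1 -0.0165 0 0 0 -0.103 0; -1 -0.0165 0 0 0 -0.103 0"
}}

```text
time_s: 14.3
tcp_pos: [0.458, -0.1304, 0.2245]
ee_rot: [[0.084, -0.0, -0.996], [0.996, 0.0, 0.084], [0.0, -1.0, 0.0]]
wrist_force: [0.1, 0.7, 0.5]
gripper_width: 1.0
```

```bash
python3 st.py; python3 - <<'E'
from h import *
grab("wrist","w5");grab("scene","s5")
E
python3 vase.py w5 s5
```

```text
14.3 tcp [ 0.458  -0.1304  0.2245] yaw -4.84 tilt [ 0. -1.  0.] w 1.0 F [0.1 0.7 0.5] j [  4.   7. -19.  -0. -63.  -9.]
w5 c [314.  50.] circ 0.4538 -0.2568 mean [ 0.4538 -0.2575] rad 0.03 stripe r 0.0179 dir(c) 174.6 dir(pca) 173.4 ecc [0.0023 0.0058]
s5 c [371. 178.] circ 0.4819 0.1295 mean [0.4818 0.1317] rad 0.0306 stripe r 0.0152 dir(c) 14.3 dir(pca) 1.5 ecc [0.0032 0.0064]
s5 c [246. 184.] circ 0.4589 -0.2561 mean [ 0.4575 -0.2578] rad 0.0311 stripe r 0.0188 dir(c) -179.7 dir(pca) -166.8 ecc [0.0032 0.0042]
s5 c [210. 216.] circ 0.5693 -0.3672 mean [ 0.5698 -0.3667] rad 0.0309 stripe r 0.0177 dir(c) 125.1 dir(pca) 117.0 ecc [0.0036 0.0054]
s5 c [154. 237.] circ 0.6228 -0.527 mean [ 0.6262 -0.5255] rad 0.0362 stripe r 0.0042 dir(c) 40.2 dir(pca) 96.6 ecc [0.0138 0.014 ]
```

View pics/w5.png

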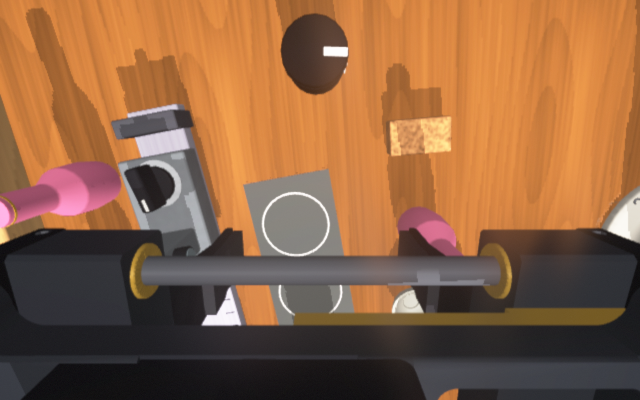

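View pics/s5.png

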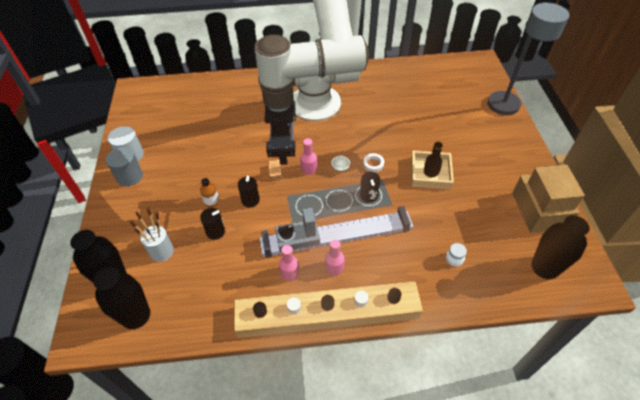

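Call:
{"api": "move_arm", "payload": {
  "increments": "-1 -0.04 0.01 -0.002 0 -0.149 0; -1 -0.08 0.02 -0.004 0 -0.298 0; -1 -0.1264 0.04 -0.0076 0 -0.447 0; -1 -0.1264 0.06 -0.0076 0 -0.596 0; -1 -0.1264 0.08 -0.0076 0 -0.745 0; -1 -0.1264 0.0945 -0.0076 0 -0.87 0; -1 -0.1264 0.0945 -0.0076 0 -0.87 0; -1 -0.1264 0.0945 -0.0076 0 -0.87 0"
}}

```text
time_s: 15.2
tcp_pos: [0.4555, -0.2573, 0.1305]
ee_rot: [[-0.706, 0.0, -0.708], [0.708, -0.0, -0.706], [-0.0, -1.0, 0.0]]
wrist_force: [-0.1, 1.3, 0.0]
gripper_width: 1.001
```

```bash
python3 st.py .455 -.257 .041
```

```text
15.2 tcp [ 0.4555 -0.2573  0.1305] yaw 44.93 tilt [-0. -1.  0.] w 1.001 F [-0.1  1.3  0. ] j [-12.  17. -21.   0. -51.  57.]
shift in tool axes [0.0006 0.0895 0.0001]
```

Call:
{"api": "move_arm", "payload": {
  "increments": "-1 0 0.035 0 0 0 0; -1 0 0.065 0 0 0 0; -1 0 0.085 0 0 0 0; -1 0 0.0885 0 0 0 0; -1 0 0.0885 0 0 0 0; 1 0 0.0885 0 0 0 0; 1 0 0.0885 0 0 0 0; 1 0 0.0885 0 0 0 0"
}}

```text
time_s: 16.0
tcp_pos: [0.4556, -0.2578, 0.0428]
ee_rot: [[-0.707, 0.002, -0.707], [0.707, -0.001, -0.707], [-0.002, -1.0, -0.001]]
wrist_force: [-0.1, -0.4, 0.3]
gripper_width: 0.809
```

Call:
{"api": "move_arm", "payload": {
  "increments": "1 0 0 0 0 0 0; 1 0 0 0 0 0 0; 1 0 0 0 0 0 0; 1 0 0 0 0 0 0"
}}

```text
time_s: 16.4
tcp_pos: [0.455, -0.2578, 0.0422]
ee_rot: [[-0.707, 0.0, -0.707], [0.707, -0.0, -0.707], [-0.0, -1.0, -0.0]]
wrist_force: [-1.1, 0.1, 5.3]
gripper_width: 0.681
```

```bash
python3 st.py .4872 .0318 .14
```

```text
16.4 tcp [ 0.455  -0.2578  0.0422] yaw 45.02 tilt [-0. -1. -0.] w 0.681 F [-1.1  0.1  5.3] j [-12.  24. -27.   0. -39.  57.]
shift in tool axes [ 0.1819 -0.0979 -0.2277]
```

Call:
{"api": "move_arm", "payload": {
  "increments": "1 0 -0.045 0 0 0 0; 1 0 -0.09 0 0 0 0; 1 0.025 -0.11 -0.03 0 0.149 0; 1 0.05 -0.115 -0.065 0 0.298 0; 1 0.08 -0.115 -0.1 0 0.447 0; 1 0.11 -0.115 -0.135 0 0.596 0; 1 0.14 -0.115 -0.17 0 0.745 0; 1 0.165 -0.115 -0.205 0 0.894 0"
}}

```text
time_s: 17.2
tcp_pos: [0.4805, -0.0074, 0.1559]
ee_rot: [[0.016, -0.002, -1.0], [1.0, 0.0, 0.016], [0.0, -1.0, 0.002]]
wrist_force: [1.4, -1.7, -2.0]
gripper_width: 0.685
```

```bash
python3 st.py .4872 .0318 .14
```

```text
17.2 tcp [ 0.4805 -0.0074  0.1559] yaw -0.9 tilt [ 0.    -1.     0.002] w 0.685 F [ 1.4 -1.7 -2. ] j [ 19.  12. -25.  -0. -54. -19.]
shift in tool axes [ 0.0393  0.0159 -0.0062]
```

Call:
{"api": "move_arm", "payload": {
  "increments": "1 0.02 0 -0.003 0 0.149 0; 1 0.036 0 -0.006 0 0.298 0; 1 0.036 0 -0.006 0 0.447 0; 1 0.036 0 -0.006 0 0.596 0; 1 0.036 0 -0.006 0 0.745 0; 1 0.036 0 -0.006 0 0.894 0; 1 0.036 0 -0.006 0 1.043 0; 1 0.036 0 -0.006 0 1.192 0"
}}

```text
time_s: 18.0
tcp_pos: [0.4871, 0.0268, 0.1556]
ee_rot: [[0.935, -0.002, -0.355], [0.355, 0.0, 0.935], [-0.002, -1.0, 0.001]]
wrist_force: [-0.7, 0.2, -2.5]
gripper_width: 0.683
```

```bash
python3 st.py .4872 .0318 .14
```

```text
18.0 tcp [0.4871 0.0268 0.1556] yaw -69.23 tilt [-0.002 -1.     0.001] w 0.683 F [-0.7  0.2 -2.5] j [ 22.  12. -24.  -0. -54. -91.]
shift in tool axes [0.0019 0.0156 0.0046]
```

Call:
{"api": "move_arm", "payload": {
  "increments": "1 0.0018 0 0.0045 0 0.149 0; 1 0.0018 0 0.0045 0 0.298 0; 1 0.0018 0 0.0045 0 0.447 0; 1 0.0018 0 0.0045 0 0.596 0; 1 0.0018 0 0.0045 0 0.745 0; 1 0.0018 0.01 0.0045 0 0.894 0; 1 0.0018 0.015 0.0045 0 0.93 0; 1 0.0018 0.015 0.0045 0 0.93 0"
}}

```text
time_s: 18.8
tcp_pos: [0.4867, 0.0315, 0.14]
ee_rot: [[0.847, -0.004, 0.532], [-0.532, -0.001, 0.847], [-0.003, -1.0, -0.002]]
wrist_force: [-0.5, 0.9, -2.2]
gripper_width: 0.683
```

Call:
{"api": "move_arm", "payload": {
  "increments": "1 0 0 0 0 0 0; 1 0 0 0 0 0 0; 1 0 0 0 0 0 0"
}}

```text
time_s: 19.1
tcp_pos: [0.4881, 0.0318, 0.1419]
ee_rot: [[0.847, 0.0, 0.532], [-0.532, 0.0, 0.847], [0.0, -1.0, 0.0]]
wrist_force: [-0.6, -0.1, -2.6]
gripper_width: 0.683
```

```bash
python3 st.py .4872 .0318 .0415
```

```text
19.1 tcp [0.4881 0.0318 0.1419] yaw -122.11 tilt [ 0. -1.  0.] w 0.683 F [-0.6 -0.1 -2.6] j [  23.   13.  -25.   -0.  -52. -145.]
shift in tool axes [-0.0008  0.1004 -0.0005]
```

Call:
{"api": "move_arm", "payload": {
  "increments": "1 0 0.035 0 0 0.024 0; 1 0 0.07 0 0 0.024 0; 1 0 0.09 0 0 0.024 0; 1 0 0.096 0 0 0.024 0; 1 0 0.1 0 0 0.024 0; 1 0 0.1 0 0 0.024 0; 1 0 0.1 0 0 0.024 0"
}}

```text
time_s: 19.8
tcp_pos: [0.4891, 0.0321, 0.0428]
ee_rot: [[0.834, 0.003, 0.552], [-0.552, 0.001, 0.834], [0.002, -1.0, 0.003]]
wrist_force: [-1.1, 0.3, -2.5]
gripper_width: 0.681
```

```bash
python3 st.py
```

```text
19.8 tcp [0.4891 0.0321 0.0428] yaw -123.49 tilt [ 0.002 -1.     0.003] w 0.681 F [-1.1  0.3 -2.5] j [  23.   22.  -31.    0.  -37. -146.]
```

Call:
{"api": "move_arm", "payload": {
  "increments": "1 0 0.001 0 0 0 0; 1 0 0.001 0 0 0 0; 0.1 0 0.001 0 0 0 0; -0.4 0 0.001 0 0 0 0; -1 0 0.001 0 0 0 0; -1 0 0.001 0 0 0 0; -1 0 0.001 0 0 0 0; -1 0 0.001 0 0 0 0"
}}

```text
time_s: 20.6
tcp_pos: [0.4879, 0.0316, 0.0406]
ee_rot: [[0.834, -0.0, 0.552], [-0.552, -0.0, 0.834], [-0.0, -1.0, -0.0]]
wrist_force: [0.1, -0.3, 0.2]
gripper_width: 0.96
```

Call:
{"api": "move_arm", "payload": {
  "increments": "-1 0 -0.05 0 0 0 0; -1 0 -0.1 0 0 0 0; -1 0.02 -0.14 -0.02 0 -0.149 0; -1 0.05 -0.17 -0.045 0 -0.298 0; -1 0.08 -0.185 -0.07 0 -0.447 0; -1 0.11 -0.185 -0.1 0 -0.596 0; -1 0.14 -0.185 -0.125 0 -0.745 0; -1 0.17 -0.185 -0.15 0 -0.894 0"
}}

```text
time_s: 21.4
tcp_pos: [0.5469, -0.1885, 0.2258]
ee_rot: [[0.96, 0.0, -0.279], [0.279, 0.0, 0.96], [0.0, -1.0, 0.0]]
wrist_force: [-0.3, 0.1, 0.1]
gripper_width: 1.002
```

```bash
python3 st.py .569 -.28 .226
```

```text
21.4 tcp [ 0.5469 -0.1885  0.2258] yaw -73.79 tilt [ 0. -1.  0.] w 1.002 F [-0.3  0.1  0.1] j [ -3.  17.  -6.  -0. -67. -71.]
shift in tool axes [-0.0043 -0.0002 -0.0941]
```

Call:
{"api": "move_arm", "payload": {
  "increments": "-1 -0.001 0 -0.03 0 -0.149 0; -1 -0.003 0 -0.06 0 -0.298 0; -1 -0.0043 0 -0.09 0 -0.447 0; -1 -0.0043 0 -0.094 0 -0.596 0; -1 -0.0043 0 -0.094 0 -0.745 0; -1 -0.0043 0 -0.094 0 -0.894 0; -1 -0.0043 0 -0.094 0 -1.043 0; -1 -0.0043 0 -0.094 0 -1.192 0"
}}

```text
time_s: 22.2
tcp_pos: [0.5681, -0.2785, 0.2251]
ee_rot: [[0.096, -0.001, -0.995], [0.995, 0.0, 0.096], [0.0, -1.0, 0.001]]
wrist_force: [0.7, 1.1, 0.2]
gripper_width: 1.0
```

Call:
{"api": "move_arm", "payload": {
  "increments": "-1 0 0 0 0 -0.1 0; -1 0 0 0 0 -0.1 0; -1 0 0 0 0 -0.1 0"
}}

```text
time_s: 22.5
tcp_pos: [0.5682, -0.2784, 0.2253]
ee_rot: [[0.004, -0.001, -1.0], [1.0, 0.0, 0.004], [0.0, -1.0, 0.001]]
wrist_force: [0.1, 0.6, 0.2]
gripper_width: 1.0
```

```bash
python3 st.py; python3 - <<'E'
from h import *
grab("wrist","w6");p,d,c=grab("scene","s6");zoom(p,180,110,500,260,2.4,"s6z")
E
python3 vase.py w6 s6
```

```text
22.5 tcp [ 0.5682 -0.2784  0.2253] yaw -0.24 tilt [ 0.    -1.     0.001] w 1.0 F [0.1 0.6 0.2] j [-11.  23.   2.  -0. -69.  11.]
w6 c [324.  94.] circ 0.5657 -0.3681 mean [ 0.5658 -0.3686] rad 0.0299 stripe r 0.0178 dir(c) 114.6 dir(pca) 115.6 ecc [0.0022 0.0058]
w6 c [260. 306.] circ 0.6331 -0.1493 mean [ 0.6353 -0.1494] rad 0.0241 stripe r 0.0183 dir(c) 87.6 dir(pca) 114.6 ecc [0.0014 0.0038]
s6 c [372. 179.] circ 0.4834 0.1329 mean [0.4831 0.1347] rad 0.0291 stripe r 0.0115 dir(c) -2.9 dir(pca) -18.8 ecc [0.0027 0.0049]
s6 c [340. 185.] circ 0.4949 0.0295 mean [0.4966 0.031 ] rad 0.031 stripe r 0.0154 dir(c) 10.1 dir(pca) 1.3 ecc [0.0032 0.0066]
s6 c [210. 215.] circ 0.5686 -0.3674 mean [ 0.5665 -0.3676] rad 0.0302 stripe r 0.0175 dir(c) 124.1 dir(pca) 132.4 ecc [0.0032 0.0056]
s6 c [154. 237.] circ 0.6226 -0.5282 mean [ 0.6276 -0.5247] rad 0.0362 stripe r 0.005 dir(c) 47.9 dir(pca) 2.2 ecc [0.0136 0.014 ]
```

View pics/w6.png

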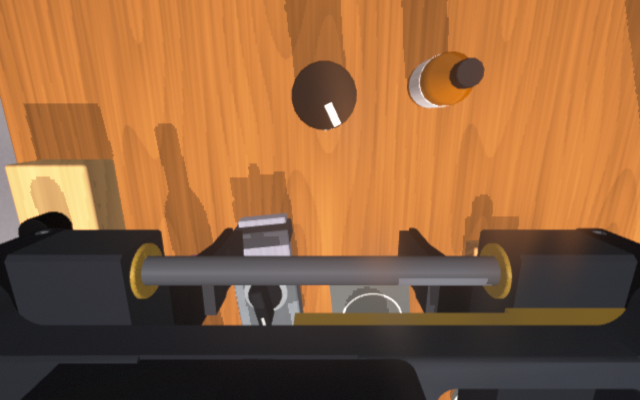

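View pics/s6z.png

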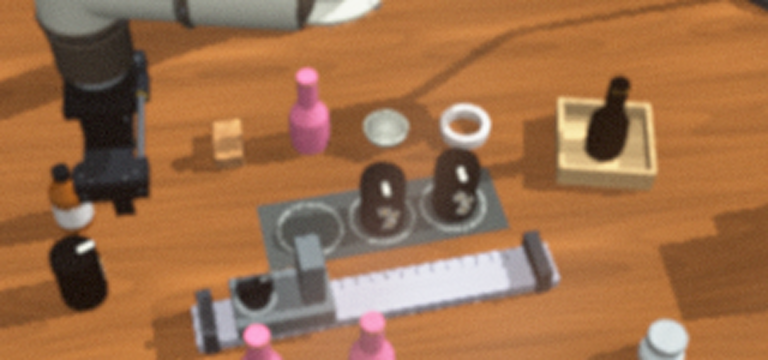

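Call:
{"api": "move_arm", "payload": {
  "increments": "-1 -0.03 0.01 0.001 0 -0.149 0; -1 -0.06 0.02 0.002 0 -0.298 0; -1 -0.0898 0.04 0.0022 0 -0.447 0; -1 -0.0898 0.06 0.0022 0 -0.596 0; -1 -0.0898 0.08 0.0022 0 -0.745 0; -1 -0.0898 0.095 0.0022 0 -0.894 0; -1 -0.0898 0.095 0.0022 0 -0.964 0; -1 -0.0898 0.095 0.0022 0 -0.964 0"
}}

```text
time_s: 23.4
tcp_pos: [0.5657, -0.3683, 0.1299]
ee_rot: [[-0.82, -0.001, -0.573], [0.573, 0.0, -0.82], [0.001, -1.0, 0.0]]
wrist_force: [-0.5, -0.0, 0.7]
gripper_width: 0.999
```

```bash
python3 st.py .566 -.3682 .041
```

```text
23.4 tcp [ 0.5657 -0.3683  0.1299] yaw 55.06 tilt [ 0.001 -1.     0.   ] w 0.999 F [-0.5 -0.   0.7] j [-19.  31.   1.   0. -60.  74.]
shift in tool axes [-0.0003  0.0889 -0.0003]
```

Call:
{"api": "move_arm", "payload": {
  "increments": "-1 0 0.035 0 0 0 0; -1 0 0.065 0 0 0 0; -1 0 0.085 0 0 0 0; -1 0 0.0885 0 0 0 0; -1 0 0.0885 0 0 0 0; 1 0 0.0885 0 0 0 0; 1 0 0.0885 0 0 0 0; 1 0 0.0885 0 0 0 0"
}}

```text
time_s: 24.2
tcp_pos: [0.5667, -0.3686, 0.0436]
ee_rot: [[-0.82, 0.002, -0.572], [0.572, -0.001, -0.82], [-0.002, -1.0, -0.001]]
wrist_force: [0.1, 1.3, -0.3]
gripper_width: 0.81
```

Call:
{"api": "move_arm", "payload": {
  "increments": "1 0 0 0 0 0 0; 1 0 0 0 0 0 0; 1 0 0 0 0 0 0; 1 0 0 0 0 0 0"
}}

```text
time_s: 24.6
tcp_pos: [0.5662, -0.3684, 0.0428]
ee_rot: [[-0.82, 0.001, -0.572], [0.572, -0.0, -0.82], [-0.001, -1.0, -0.0]]
wrist_force: [-0.6, 0.6, 3.5]
gripper_width: 0.683
```

```bash
python3 st.py .4971 -.0677 .14
```

```text
24.6 tcp [ 0.5662 -0.3684  0.0428] yaw 55.13 tilt [-0.001 -1.    -0.   ] w 0.683 F [-0.6  0.6  3.5] j [-19.  36.  -4.   0. -50.  74.]
shift in tool axes [ 0.2286 -0.0974 -0.2072]
```

Call:
{"api": "move_arm", "payload": {
  "increments": "1 0 -0.045 0 0 0 0; 1 0 -0.09 0 0 0 0; 1 0.025 -0.125 -0.02 0 0.149 0; 1 0.055 -0.14 -0.05 0 0.298 0; 1 0.09 -0.14 -0.08 0 0.447 0; 1 0.125 -0.14 -0.11 0 0.596 0; 1 0.16 -0.14 -0.14 0 0.745 0; 1 0.19 -0.14 -0.17 0 0.894 0"
}}

```text
time_s: 25.4
tcp_pos: [0.5066, -0.1219, 0.1815]
ee_rot: [[-0.085, -0.001, -0.996], [0.996, 0.001, -0.085], [0.001, -1.0, 0.001]]
wrist_force: [0.7, -0.5, -1.6]
gripper_width: 0.685
```

```bash
python3 st.py .4971 -.0677 .14
```

```text
25.4 tcp [ 0.5066 -0.1219  0.1815] yaw 4.89 tilt [ 0.001 -1.     0.001] w 0.685 F [ 0.7 -0.5 -1.6] j [  4.  14. -18.  -0. -59.   1.]
shift in tool axes [0.0547 0.0415 0.0048]
```

Call:
{"api": "move_arm", "payload": {
  "increments": "1 0.03 0 0.003 0 0.149 0; 1 0.054 0 0.0048 0 0.298 0; 1 0.0545 0 0.0048 0 0.447 0; 1 0.0545 0 0.0048 0 0.596 0; 1 0.0545 0 0.0048 0 0.745 0; 1 0.0545 0.02 0.0048 0 0.894 0; 1 0.0545 0.035 0.0048 0 1.03 0; 1 0.0545 0.04 0.0048 0 1.03 0"
}}

```text
time_s: 26.2
tcp_pos: [0.4966, -0.0698, 0.14]
ee_rot: [[0.807, -0.005, -0.591], [0.591, 0.0, 0.807], [-0.004, -1.0, 0.003]]
wrist_force: [-0.3, -0.2, -1.9]
gripper_width: 0.687
```

Call:
{"api": "move_arm", "payload": {
  "increments": "1 0 0 0 0 0 0; 1 0 0 0 0 0 0; 1 0 0 0 0 0 0"
}}

```text
time_s: 26.5
tcp_pos: [0.4989, -0.0697, 0.143]
ee_rot: [[0.806, 0.002, -0.592], [0.592, 0.0, 0.806], [0.001, -1.0, -0.001]]
wrist_force: [0.5, 0.2, -2.5]
gripper_width: 0.684
```

```bash
python3 st.py .4971 -.0677 .042
```

```text
26.5 tcp [ 0.4989 -0.0697  0.143 ] yaw -53.69 tilt [ 0.001 -1.    -0.001] w 0.684 F [ 0.5  0.2 -2.5] j [ 11.  15. -23.   0. -52. -64.]
shift in tool axes [-0.0004  0.101   0.0028]
```

Call:
{"api": "move_arm", "payload": {
  "increments": "1 0 0.035 0.0027 0 0.012 0; 1 0 0.07 0.0027 0 0.012 0; 1 0 0.09 0.0027 0 0.012 0; 1 0 0.096 0.0027 0 0.012 0; 1 0 0.1 0.0027 0 0.012 0; 1 0 0.1 0.0027 0 0.012 0; 1 0 0.1 0.0027 0 0.012 0"
}}

```text
time_s: 27.2
tcp_pos: [0.498, -0.0674, 0.0435]
ee_rot: [[0.813, 0.003, -0.582], [0.582, 0.0, 0.813], [0.003, -1.0, -0.002]]
wrist_force: [1.0, -0.6, -1.6]
gripper_width: 0.683
```

Call:
{"api": "move_arm", "payload": {
  "increments": "1 0 0.001 0 0 0 0; 1 0 0.001 0 0 0 0; 0.1 0 0.001 0 0 0 0; -0.4 0 0.001 0 0 0 0; -1 0 0.001 0 0 0 0; -1 0 0.001 0 0 0 0; -1 0 0.001 0 0 0 0; -1 0 0.001 0 0 0 0"
}}

```text
time_s: 28.0
tcp_pos: [0.4967, -0.0676, 0.0411]
ee_rot: [[0.814, -0.0, -0.581], [0.581, -0.0, 0.814], [-0.0, -1.0, 0.0]]
wrist_force: [0.1, -0.7, -0.5]
gripper_width: 0.957
```

```bash
python3 st.py
```

```text
28.0 tcp [ 0.4967 -0.0676  0.0411] yaw -54.46 tilt [-0. -1.  0.] w 0.957 F [ 0.1 -0.7 -0.5] j [ 11.  23. -30.   0. -38. -65.]
```

Call:
{"api": "move_arm", "payload": {
  "increments": "-1 0 -0.05 0 0 0 0; -1 0 -0.1 0 0 0 0; -1 0.02 -0.14 0.015 0 -0.149 0; -1 0.05 -0.18 0.035 0 -0.298 0; -1 0.08 -0.21 0.06 0 -0.447 0; -1 0.11 -0.23 0.085 0 -0.596 0; -1 0.14 -0.25 0.11 0 -0.745 0; -1 0.172 -0.26 0.1324 0 -0.894 0"
}}

```text
time_s: 28.8
tcp_pos: [0.5603, 0.1419, 0.3036]
ee_rot: [[0.05, 0.003, -0.999], [0.999, 0.001, 0.05], [0.002, -1.0, -0.003]]
wrist_force: [1.3, -0.3, 0.3]
gripper_width: 0.996
```

Call:
{"api": "move_arm", "payload": {
  "increments": "-1 0 0 0 0 -0.06 0; -1 0 0 0 0 -0.06 0; -1 0 0 0 0 -0.06 0; -1 0 0 0 0 -0.06 0"
}}

```text
time_s: 29.2
tcp_pos: [0.5594, 0.1393, 0.3009]
ee_rot: [[-0.002, -0.001, -1.0], [1.0, -0.0, -0.002], [-0.0, -1.0, 0.001]]
wrist_force: [0.6, 0.0, -0.4]
gripper_width: 0.998
```

```bash
python3 st.py; python3 - <<'E'
from h import *
grab("wrist","w7");p,d,c=grab("scene","s7");zoom(p,180,110,500,260,2.4,"s7z")
E
python3 vase.py w7 s7; python3 -c "
from rig import *
fit('w7',(.487,.032,.1))"
```

```text
29.2 tcp [0.5594 0.1393 0.3009] yaw 0.1 tilt [-0.    -1.     0.001] w 0.998 F [ 0.6  0.  -0.4] j [ 30.  15.   1.  -0. -76. -30.]
w7 c [381.  82.] circ 0.4923 0.0307 mean [0.4923 0.0305] rad 0.0301 stripe r 0.0174 dir(c) 5.5 dir(pca) 5.4 ecc [0.0025 0.0059]
w7 c [387. 170.] circ 0.4799 0.1309 mean [0.4797 0.1306] rad 0.0301 stripe r 0.0179 dir(c) 9.2 dir(pca) 3.7 ecc [0.0038 0.006 ]
s7 c [370. 179.] circ 0.4829 0.1299 mean [0.4842 0.1298] rad 0.0305 stripe r 0.0145 dir(c) 13.1 dir(pca) 2.9 ecc [0.0032 0.0068]
s7 c [339. 185.] circ 0.4961 0.03 mean [0.4957 0.0286] rad 0.0305 stripe r 0.014 dir(c) 8.4 dir(pca) 2.2 ecc [0.0033 0.0066]
s7 c [308. 189.] circ 0.5034 -0.0654 mean [ 0.5019 -0.0672] rad 0.0314 stripe r 0.0157 dir(c) 0.8 dir(pca) 5.9 ecc [0.0031 0.006 ]
s7 c [154. 237.] circ 0.6226 -0.5268 mean [ 0.6262 -0.5254] rad 0.0369 stripe r 0.0042 dir(c) 33.8 dir(pca) -21.0 ecc [0.0135 0.0142]
w7 [0.48289267 0.02759439 0.10515033 0.04752907] 6.024670292199282 1304 0.001954995652868472
```

View pics/w7.png

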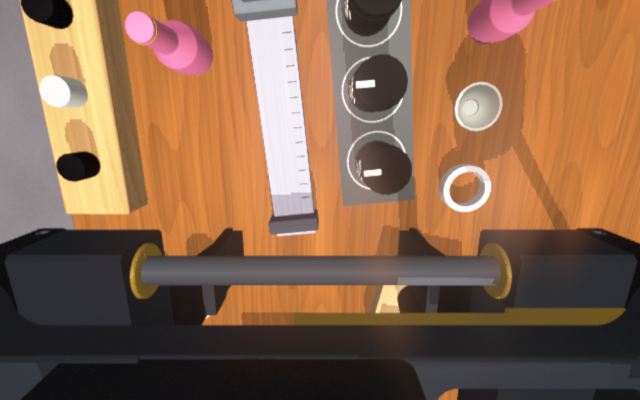

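View pics/s7z.png

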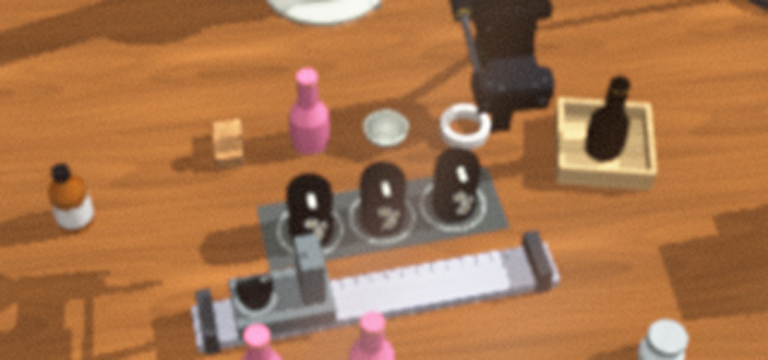

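```bash
cat > car.py <<'E'
from h import *
import sys
O=np.array([.4872,.0318]);a=.0995
ex=np.array([np.cos(a),np.sin(a)]);ey=np.array([-np.sin(a),np.cos(a)])
def rig(x,y): return O+x*ex+y*ey
def torig(W): return np.stack([(W-O)@ex,(W-O)@ey],-1)
if __name__=="__main__":
    for t in sys.argv[1:]:
        p,d,c=load(t);P=cloud(d,c);L=torig(P[...,:2])
        for nm,lo,hi in(("head",.128,.142),("knob",.083,.098),("cartop",.05,.06)):
            m=(P[...,2]>lo)&(P[...,2]<hi)&(d>0)&(L[...,0]>.09)&(L[...,0]<.17)&(abs(L[...,1])<.25)
            if m.sum()<15: continue
            q=L[m];print(t,nm,m.sum(),"mean",q.mean(0).round(4),"min",np.percentile(q,2,axis=0).round(4),"max",np.percentile(q,98,axis=0).round(4),"z",P[m][:,2].mean().round(4))
E
python3 car.py s7 w5 w6 s5; python3 - <<'E'
from h import *
p,d,c=load("w5");zoom(p,90,80,250,250,4,"k5")
p,d,c=load("w7");zoom(p,300,0,460,220,3,"k7")
E
```

```text
s7 head 157 mean [ 0.1322 -0.1221] min [ 0.1069 -0.1367] max [ 0.1552 -0.1075] z 0.1331
s7 knob 114 mean [ 0.1382 -0.1705] min [ 0.1205 -0.2134] max [ 0.1564 -0.1091] z 0.09
s7 cartop 480 mean [ 0.1405 -0.1648] min [ 0.0962 -0.2204] max [ 0.1676 -0.0999] z 0.0538
w5 knob 995 mean [ 0.1249 -0.1844] min [ 0.105  -0.2139] max [ 0.1362 -0.1306] z 0.091
w5 cartop 3831 mean [ 0.1196 -0.1723] min [ 0.0924 -0.221 ] max [ 0.1647 -0.1158] z 0.0558
w6 knob 552 mean [ 0.1288 -0.1962] min [ 0.1213 -0.2152] max [ 0.1372 -0.1742] z 0.0913
w6 cartop 1397 mean [ 0.1284 -0.1727] min [ 0.0932 -0.2023] max [ 0.166  -0.1468] z 0.0559
s5 head 154 mean [ 0.1324 -0.1222] min [ 0.1085 -0.1367] max [ 0.1555 -0.1081] z 0.1334
s5 knob 109 mean [ 0.1378 -0.1705] min [ 0.1213 -0.2128] max [ 0.1569 -0.1115] z 0.0901
s5 cartop 492 mean [ 0.1408 -0.162 ] min [ 0.0961 -0.2201] max [ 0.1686 -0.0986] z 0.0542
```

View pics/k5.png

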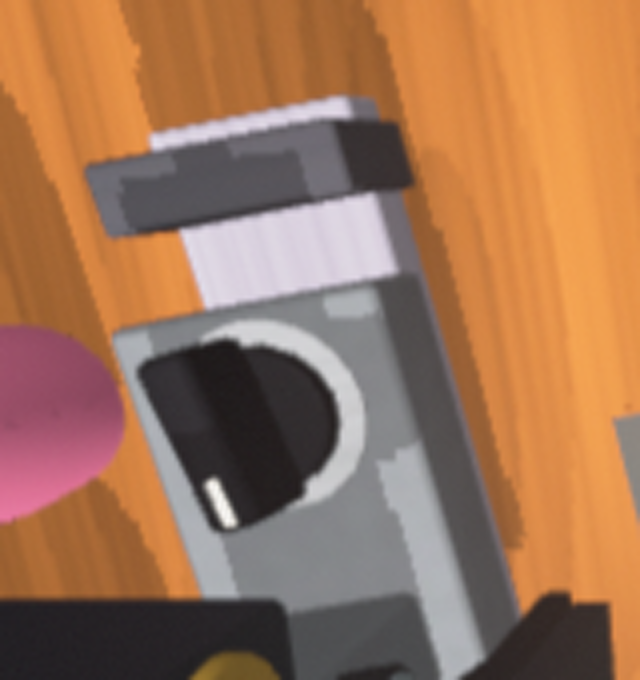

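View pics/k7.png

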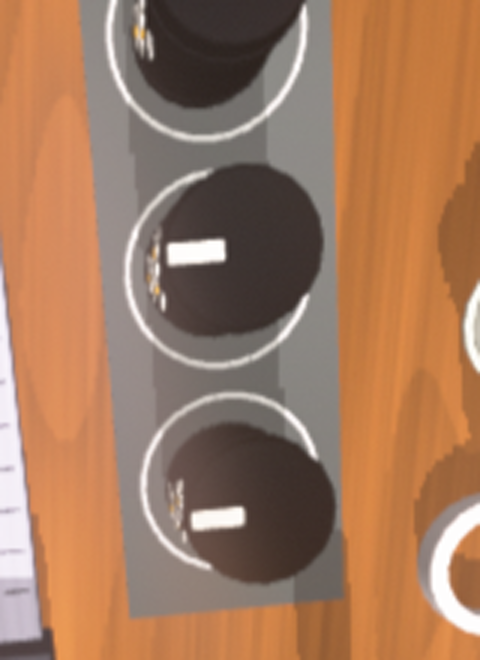

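Call:
{"api": "move_arm", "payload": {
  "increments": "-0.15 -0.04 0.015 -0.014 0 -0.05 0; -0.15 -0.085 0.03 -0.03 0 -0.098 0; -0.15 -0.13 0.045 -0.045 0 -0.098 0; -0.15 -0.17 0.06 -0.06 0 -0.098 0; -0.15 -0.1976 0.075 -0.067 0 -0.098 0; -0.15 -0.1976 0.075 -0.067 0 -0.098 0; -0.15 -0.1976 0.075 -0.067 0 -0.098 0; -0.15 -0.1976 0.075 -0.067 0 -0.098 0"
}}

```text
time_s: 30.1
tcp_pos: [0.6276, -0.0567, 0.2271]
ee_rot: [[-0.102, 0.002, -0.995], [0.995, 0.0, -0.102], [-0.0, -1.0, -0.002]]
wrist_force: [-0.9, -0.1, -0.8]
gripper_width: 0.582
```

```bash
python3 st.py; python3 - <<'E'
from h import *
grab("wrist","w8");p,d,c=grab("scene","s8")
E
python3 vase.py w8 s8; python3 car.py w8 s8
```

```text
30.1 tcp [ 0.6276 -0.0567  0.2271] yaw 5.85 tilt [-0.    -1.    -0.002] w 0.582 F [-0.9 -0.1 -0.8] j [ 10.  22.   2.   0. -69.  -4.]
w8 c [450. 192.] circ 0.5016 -0.0673 mean [ 0.5014 -0.068 ] rad 0.0309 stripe r 0.0168 dir(c) 10.5 dir(pca) 5.9 ecc [0.0023 0.0062]
s8 c [370. 179.] circ 0.4822 0.1304 mean [0.4823 0.1292] rad 0.0302 stripe r 0.015 dir(c) 11.1 dir(pca) 0.8 ecc [0.0032 0.0071]
s8 c [340. 184.] circ 0.4945 0.031 mean [0.4938 0.0343] rad 0.0311 stripe r 0.015 dir(c) 3.0 dir(pca) -2.5 ecc [0.0032 0.0063]
s8 c [155. 238.] circ 0.6222 -0.5279 mean [ 0.6301 -0.5228] rad 0.036 stripe r 0.0073 dir(c) 36.4 dir(pca) -33.8 ecc [0.0119 0.0143]
w8 head 2096 mean [ 0.13  -0.123] min [ 0.1065 -0.1369] max [ 0.1534 -0.108 ] z 0.1355
w8 knob 889 mean [ 0.1301 -0.1862] min [ 0.1151 -0.2131] max [ 0.1446 -0.1368] z 0.0924
w8 cartop 4969 mean [ 0.1309 -0.1728] min [ 0.0939 -0.2199] max [ 0.1664 -0.119 ] z 0.0558
s8 head 156 mean [ 0.1325 -0.122 ] min [ 0.108  -0.1364] max [ 0.156  -0.1073] z 0.1331
s8 knob 113 mean [ 0.1379 -0.1724] min [ 0.123  -0.2129] max [ 0.1562 -0.1116] z 0.0899
s8 cartop 494 mean [ 0.1405 -0.1619] min [ 0.0949 -0.2196] max [ 0.1681 -0.0988] z 0.0539
```

View pics/w8.png

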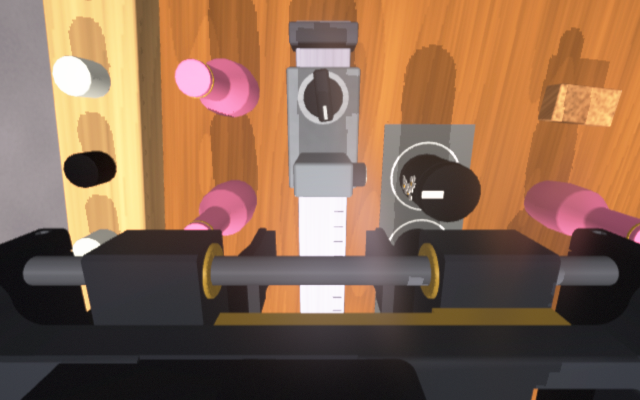

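Call:
{"api": "move_arm", "payload": {
  "increments": "-0.15 -0.04 0 0.0005 0 0 0; -0.15 -0.08 0.02 0.001 0 0 0; -0.15 -0.091 0.05 0.0012 0 0 0; -0.15 -0.091 0.08 0.0012 0 0 0; -0.15 -0.091 0.1 0.0012 0 0 0; -0.15 -0.091 0.1 0.0012 0 0 0; -0.15 -0.091 0.1 0.0012 0 0 0"
}}

```text
time_s: 30.9
tcp_pos: [0.6362, -0.1472, 0.1273]
ee_rot: [[-0.103, 0.001, -0.995], [0.995, -0.001, -0.103], [-0.001, -1.0, -0.001]]
wrist_force: [0.9, 0.7, -0.3]
gripper_width: 0.576
```

```bash
python3 st.py .6357 -.1473 .072; python3 - <<'E'
from h import *
p,d,c=grab("side","d9");zoom(p,300,100,460,280,3.3,"d9z")
E
```

```text
30.9 tcp [ 0.6362 -0.1472  0.1273] yaw 5.91 tilt [-0.001 -1.    -0.001] w 0.576 F [ 0.9  0.7 -0.3] j [  1.  29.  -3.   0. -58.   5.]
shift in tool axes [-0.      0.0553  0.0006]
```

View pics/d9z.png

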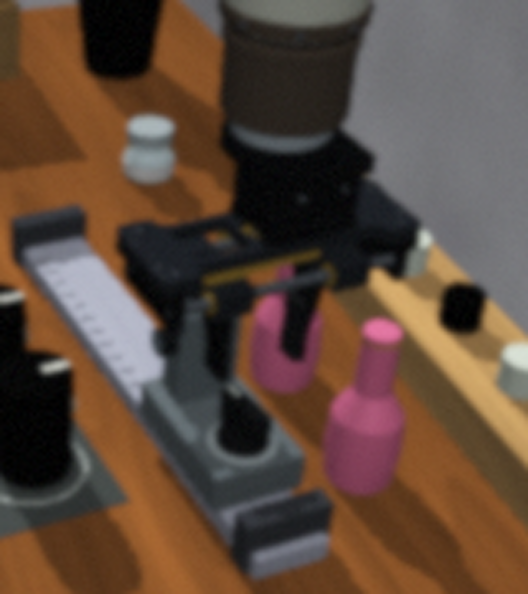

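Call:
{"api": "move_arm", "payload": {
  "increments": "-0.15 0 0.015 0.0005 0 0 0; -0.15 0 0.03 0.0005 0 0 0; -0.15 0 0.04 0.0005 0 0 0; -0.15 0 0.05 0.0005 0 0 0; -0.15 0 0.054 0.0005 0 0 0; -0.15 0 0.0545 0.0005 0 0 0"
}}

```text
time_s: 31.55
tcp_pos: [0.635, -0.1479, 0.0715]
ee_rot: [[-0.102, -0.0, -0.995], [0.995, -0.0, -0.102], [-0.0, -1.0, 0.0]]
wrist_force: [-0.2, 0.1, 0.1]
gripper_width: 0.572
```

```bash
python3 st.py .6357 -.1473 .072; python3 - <<'E'
from h import *
p,d,c=grab("side","d10");zoom(p,300,100,460,280,3.3,"d10z")
p,d,c=grab("wrist","w10")
E
```

```text
31.55 tcp [ 0.635  -0.1479  0.0715] yaw 5.83 tilt [-0. -1.  0.] w 0.572 F [-0.2  0.1  0.1] j [  1.  32.  -6.   0. -52.   5.]
shift in tool axes [ 0.0005 -0.0005 -0.0007]
```

View pics/d10z.png

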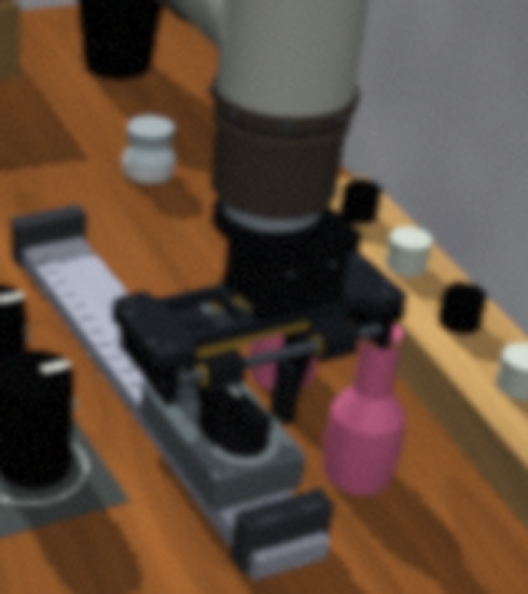

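View pics/w10.png

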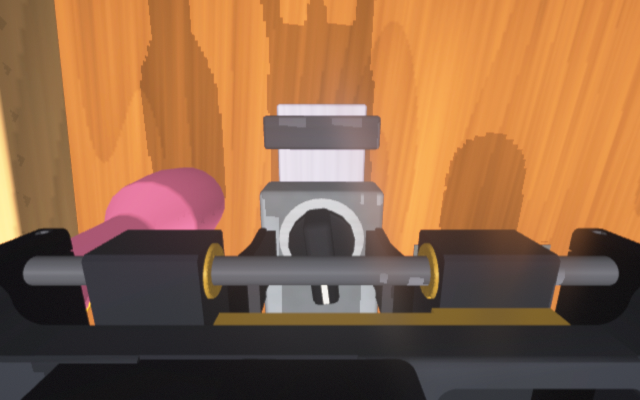

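Call:
{"api": "move_arm", "payload": {
  "increments": "1 0 0 0 0 0 0; 1 0 0 0 0 0 0; 1 0 0 0 0 0 0; 1 0 0 0 0 0 0; 1 0 0 0 0 0 0; 1 0 0 0 0 0 0; 1 0 0 0 0 0 0; 1 0 0 0 0 0 0"
}}

```text
time_s: 32.45
tcp_pos: [0.635, -0.1479, 0.0717]
ee_rot: [[-0.102, -0.0, -0.995], [0.995, -0.0, -0.102], [-0.0, -1.0, 0.0]]
wrist_force: [-0.2, -0.5, 0.3]
gripper_width: 0.161
```

```bash
python3 st.py; python3 -c "
from h import *
s=sense();print(s['moment'])"
```

```text
32.45 tcp [ 0.635  -0.1479  0.0717] yaw 5.84 tilt [-0. -1.  0.] w 0.161 F [-0.2 -0.5  0.3] j [  1.  32.  -6.   0. -52.   5.]
[-0.06600618  0.05800851  0.16394283]
```

Call:
{"api": "move_arm", "payload": {
  "increments": "1 0 0 0 0 -0.13 0; 1 0 0 0 0 -0.26 0; 1 0 0 0 0 -0.4 0; 1 0 0 0 0 -0.54 0"
}}

```text
time_s: 32.85
tcp_pos: [0.6359, -0.1476, 0.0717]
ee_rot: [[-0.602, 0.002, -0.798], [0.798, 0.001, -0.602], [-0.001, -1.0, -0.002]]
wrist_force: [1.3, 0.8, -0.3]
gripper_width: 0.158
```

Call:
{"api": "move_arm", "payload": {
  "increments": "1 0 0 0 0 -0.14 0; 1 0 0 0 0 -0.28 0; 1 0 0 0 0 -0.42 0; 1 0 0 0 0 -0.56 0; 1 0 0 0 0 -0.7 0; 1 0 0 0 0 -0.8 0; 1 0 0 0 0 -0.87 0; 1 0 0 0 0 -0.87 0"
}}

```text
time_s: 33.65
tcp_pos: [0.6368, -0.1471, 0.0717]
ee_rot: [[-0.998, 0.004, -0.059], [0.059, 0.001, -0.998], [-0.004, -1.0, -0.001]]
wrist_force: [4.1, 1.6, -3.3]
gripper_width: 0.16
```

```bash
python3 st.py; python3 -c "
from h import *
s=sense();print(s['moment'])
p,d,c=grab('wrist','w11');p,d,c=grab('scene','s11');zoom(p,220,150,420,280,4,'s11z')"
```

```text
33.65 tcp [ 0.6368 -0.1471  0.0717] yaw 86.62 tilt [-0.004 -1.    -0.001] w 0.16 F [ 4.1  1.6 -3.3] j [  1.  32.  -6.  -0. -52.  86.]
[ 0.65454744 -1.23996565  0.10725112]
```

View pics/w11.png

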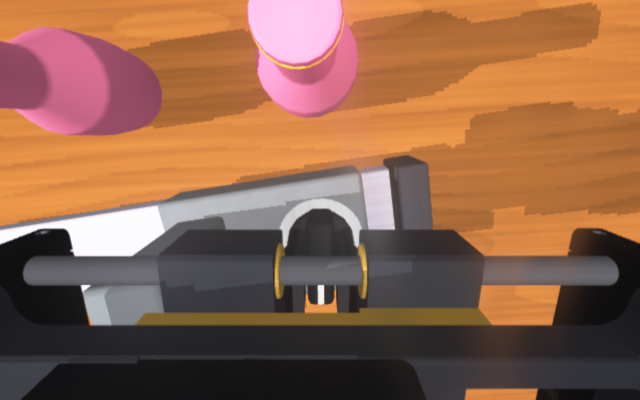

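View pics/s11z.png

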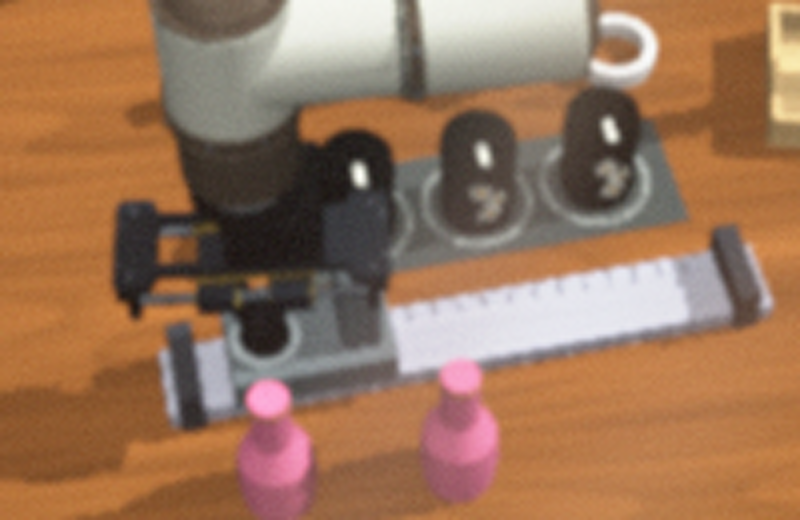

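Call:
{"api": "move_arm", "payload": {
  "increments": "1 0.0016 0 -0.0099 0 0 0; 1 0.0047 0 -0.0296 0 0 0; 1 0.0079 0 -0.0494 0 0 0; 1 0.0111 0 -0.0691 0 0 0; 1 0.0142 0 -0.0888 0 0 0; 1 0.0174 0 -0.1086 0 0 0; 1 0.0205 0 -0.1283 0 0 0; 1 0.0237 0 -0.148 0 0 0"
}}

```text
time_s: 34.55
tcp_pos: [0.6219, 0.0014, 0.0717]
ee_rot: [[-0.998, 0.004, -0.06], [0.06, -0.001, -0.998], [-0.004, -1.0, 0.0]]
wrist_force: [6.7, -2.7, -4.8]
gripper_width: 0.158
```

```bash
cat > pos.py <<'E'
from car import *
s=sense();print("rig xy",torig(s['tcp_pos'][:2]).round(4),"F",s['wrist_force'].round(1),"M",s['moment'].round(2))
E
python3 st.py;python3 pos.py
```

```text
34.55 tcp [0.6219 0.0014 0.0717] yaw 86.53 tilt [-0.004 -1.     0.   ] w 0.158 F [ 6.7 -2.7 -4.8] j [ 15.  30. -11.   0. -49.  71.]
rig xy [ 0.1311 -0.0436] F [ 6.7 -2.7 -4.8] M [-0.76 -1.8   0.1 ]
```

Call:
{"api": "move_arm", "payload": {
  "increments": "1 0.0022 0 -0.0197 0 0 0; 1 0.0053 0 -0.0395 0 0 0; 1 0.0085 0 -0.0592 0 0 0; 1 0.011 0 -0.0750 0 0 0; 1 0.0125 0 -0.0850 0 0 0; 1 0.014 0 -0.0930 0 0 0; 1 0.014 0 -0.0930 0 0 0"
}}

```text
time_s: 35.25
tcp_pos: [0.6125, 0.0964, 0.0717]
ee_rot: [[-0.998, 0.002, -0.059], [0.059, 0.001, -0.998], [-0.002, -1.0, -0.002]]
wrist_force: [4.7, 3.0, -2.9]
gripper_width: 0.159
```

```bash
python3 pos.py
```

```text
rig xy [0.1311 0.0518] F [ 4.7  3.  -2.9] M [ 0.66 -1.24  0.02]
```

Call:
{"api": "move_arm", "payload": {
  "increments": "1 0.0005 0 -0.003 0 0 0; 1 0.0009 0 -0.006 0 0 0; 1 0.0013 0 -0.008 0 0 0; 1 0.0016 0 -0.01 0 0 0; 1 0.0016 0 -0.01 0 0 0"
}}

```text
time_s: 35.75
tcp_pos: [0.6117, 0.1044, 0.0717]
ee_rot: [[-0.998, 0.002, -0.06], [0.06, -0.0, -0.998], [-0.002, -1.0, 0.0]]
wrist_force: [6.7, -2.1, -4.2]
gripper_width: 0.159
```

```bash
python3 pos.py
```

```text
rig xy [0.1311 0.0599] F [ 6.7 -2.1 -4.2] M [-0.69 -1.79  0.02]
```

Call:
{"api": "move_arm", "payload": {
  "increments": "1 0.0003 0 -0.002 0 0 0; 1 0.0005 0 -0.003 0 0 0; 1 0.0005 0 -0.003 0 0 0; 1 0.0005 0 -0.003 0 0 0"
}}

```text
time_s: 36.15
tcp_pos: [0.6116, 0.1047, 0.0717]
ee_rot: [[-0.998, 0.001, -0.06], [0.06, -0.004, -0.998], [-0.001, -1.0, 0.004]]
wrist_force: [9.1, -9.7, -5.2]
gripper_width: 0.159
```

```bash
python3 pos.py
```

```text
rig xy [0.131  0.0602] F [ 9.1 -9.7 -5.2] M [-3.13 -2.65  0.14]
```

Call:
{"api": "move_arm", "payload": {
  "increments": "1 0 0 0 0 0.13 0; 1 0 0 0 0 0.26 0; 1 0 0 0 0 0.4 0; 1 0 0 0 0 0.54 0; 1 0 0 0 0 0.68 0; 1 0 0 0 0 0.8 0"
}}

```text
time_s: 36.75
tcp_pos: [0.6109, 0.1034, 0.0717]
ee_rot: [[-0.648, -0.001, -0.762], [0.762, -0.006, -0.648], [-0.004, -1.0, 0.004]]
wrist_force: [7.9, -14.0, -3.0]
gripper_width: 0.16
```

```bash
python3 st.py; python3 pos.py
```

```text
36.75 tcp [0.6109 0.1034 0.0717] yaw 40.4 tilt [-0.004 -1.     0.004] w 0.16 F [  7.9 -14.   -3. ] j [ 25.  30. -11.   0. -50.  15.]
rig xy [0.1302 0.0589] F [  7.9 -14.   -3. ] M [-4.17 -2.37  0.14]
```

Call:
{"api": "move_arm", "payload": {
  "increments": "1 0 0 0 0 0.13 0; 1 0 0 0 0 0.26 0; 1 0 0 0 0 0.4 0; 1 0 0 0 0 0.5 0; 1 0 0 0 0 0.58 0; 1 0 0 0 0 0.61 0; 1 0 0 0 0 0.61 0; 1 0 0 0 0 0.61 0"
}}

```text
time_s: 37.55
tcp_pos: [0.6098, 0.1029, 0.0717]
ee_rot: [[-0.1, -0.003, -0.995], [0.995, -0.007, -0.1], [-0.006, -1.0, 0.004]]
wrist_force: [6.3, -15.1, -1.9]
gripper_width: 0.157
```

```bash
python3 st.py; python3 pos.py
```

```text
37.55 tcp [0.6098 0.1029 0.0717] yaw 5.71 tilt [-0.006 -1.     0.004] w 0.157 F [  6.3 -15.1  -1.9] j [ 25.  29. -11.   0. -50. -19.]
rig xy [0.1291 0.0585] F [  6.3 -15.1  -1.9] M [-4.23 -1.87  0.04]
```

Call:
{"api": "move_arm", "payload": {
  "increments": "1 0 0 0 0 0.02 0; 1 0 0 0 0 0.04 0; 1 0 0 0 0 0.04 0; 1 0 0 0 0 0.04 0"
}}

```text
time_s: 37.95
tcp_pos: [0.6097, 0.1029, 0.0717]
ee_rot: [[-0.062, -0.003, -0.998], [0.998, -0.007, -0.062], [-0.007, -1.0, 0.004]]
wrist_force: [6.2, -14.6, -3.0]
gripper_width: 0.157
```

```bash
python3 st.py; python3 pos.py
```

```text
37.95 tcp [0.6097 0.1029 0.0717] yaw 3.53 tilt [-0.007 -1.     0.004] w 0.157 F [  6.2 -14.6  -3. ] j [ 25.  30. -11.   0. -50. -21.]
rig xy [0.129  0.0586] F [  6.2 -14.6  -3. ] M [-4.24 -1.73  0.46]
```

Call:
{"api": "move_arm", "payload": {
  "increments": "1 -0.001 0 0 0 0 0; 1 -0.002 0 0 0 0 0; 0.4 -0.002 0 0 0 0 0; 0 -0.002 0 0 0 0 0; 0 -0.002 0 0 0 0 0; 0 -0.002 0 0 0 0 0; 0 -0.002 0 0 0 0 0; 0 -0.002 0 0 0 0 0"
}}

```text
time_s: 38.75
tcp_pos: [0.6103, 0.1062, 0.0717]
ee_rot: [[-0.062, -0.0, -0.998], [0.998, -0.0, -0.062], [-0.0, -1.0, 0.0]]
wrist_force: [-0.0, -0.0, 0.2]
gripper_width: 0.488
```

```bash
python3 st.py; python3 pos.py
```

```text
38.75 tcp [0.6103 0.1062 0.0717] yaw 3.54 tilt [-0. -1.  0.] w 0.488 F [-0.  -0.   0.2] j [ 25.  29. -11.  -0. -49. -21.]
rig xy [0.1299 0.0618] F [-0.  -0.   0.2] M [-0.05  0.06  0.04]
```

Lift straight up, then retreat to a view pose.

Call:
{"api": "move_arm", "payload": {
  "increments": "0 0 -0.04 0 0 0 0; 0 0 -0.09 0 0 0 0; 0 0 -0.14 0 0 0 0; 0 0.03 -0.18 0 0 0 0; 0 0.07 -0.22 0.02 0 0 0; 0 0.11 -0.24 0.04 0 0 0; 0 0.13 -0.25 0.06 0 0 0; 0 0.13 -0.25 0.06 0 0 0"
}}

```text
time_s: 39.55
tcp_pos: [0.5411, 0.2353, 0.3251]
ee_rot: [[-0.067, 0.005, -0.998], [0.998, 0.004, -0.067], [0.003, -1.0, -0.005]]
wrist_force: [0.3, -0.8, 0.5]
gripper_width: 0.5
```

```bash
python3 st.py; python3 - <<'E'
from h import *
grab("wrist","w12");p,d,c=grab("scene","s12");zoom(p,180,110,500,260,2.4,"s12z");grab("side","d12")
E
python3 vase.py w12 s12; python3 car.py w12 s12
```

```text
39.55 tcp [0.5411 0.2353 0.3251] yaw 3.82 tilt [ 0.003 -1.    -0.005] w 0.5 F [ 0.3 -0.8  0.5] j [ 39.  15.   5.  -0. -80. -35.]
w12 c [410.  28.] circ 0.4512 0.0606 mean [0.451  0.0601] rad 0.0305 stripe r 0.0171 dir(c) 2.9 dir(pca) 5.1 ecc [0.0024 0.0062]
w12 c [379.  91.] circ 0.4796 0.1316 mean [0.4796 0.1311] rad 0.03 stripe r 0.0176 dir(c) 6.6 dir(pca) 7.4 ecc [0.003 0.006]
s12 c [347. 174.] circ 0.4531 0.0586 mean [0.4531 0.0597] rad 0.0304 stripe r 0.015 dir(c) 8.9 dir(pca) 6.6 ecc [0.0038 0.009 ]
s12 c [370. 179.] circ 0.4826 0.1308 mean [0.4826 0.1306] rad 0.0304 stripe r 0.014 dir(c) 8.7 dir(pca) -3.3 ecc [0.0029 0.0067]
s12 c [309. 189.] circ 0.5029 -0.0694 mean [ 0.5034 -0.0661] rad 0.0314 stripe r 0.016 dir(c) 15.9 dir(pca) 1.8 ecc [0.0031 0.0063]
s12 c [157. 236.] circ 0.6245 -0.5197 mean [ 0.6255 -0.5169] rad 0.0338 stripe r 0.0032 dir(c) 56.4 dir(pca) -6.7 ecc [0.0125 0.0143]
w12 head 1252 mean [0.1293 0.1295] min [0.1056 0.1154] max [0.1534 0.144 ] z 0.1356
w12 knob 526 mean [0.1291 0.0602] min [0.1229 0.0381] max [0.1365 0.0824] z 0.092
w12 cartop 3261 mean [0.1278 0.0823] min [0.0932 0.0317] max [0.1658 0.1527] z 0.0558
s12 head 148 mean [0.1315 0.1283] min [0.1057 0.1141] max [0.1557 0.1432] z 0.133
s12 knob 120 mean [0.1369 0.0839] min [0.1115 0.0383] max [0.1565 0.1397] z 0.0899
s12 cartop 450 mean [0.1405 0.0839] min [0.0951 0.031 ] max [0.1683 0.15  ] z 0.0542
```

View pics/w12.png

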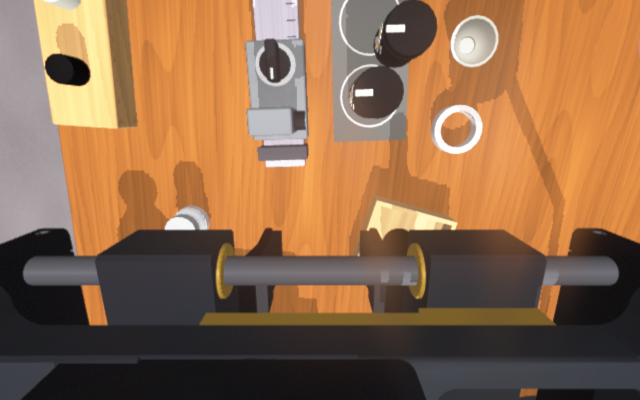

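View pics/s12z.png

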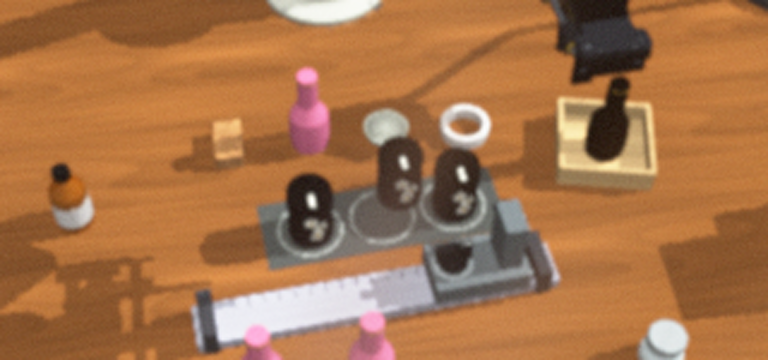

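View pics/d12.png

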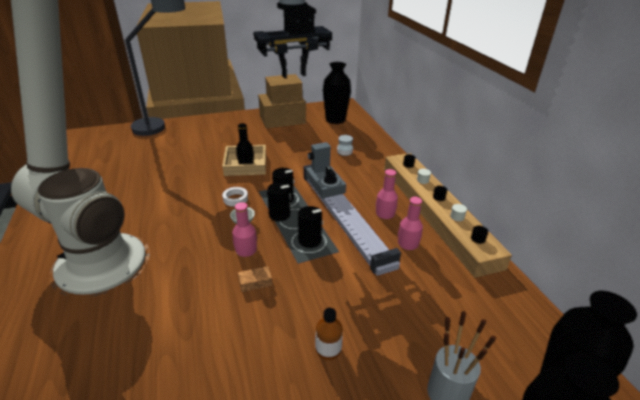

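```bash
python3 - <<'E'
from h import *
for t in("w12","w7","s12"):
    p,d,c=load(t);P=cloud(d,c)
    m=((P[...,2]>.012)&(P[...,0]>.3)&(P[...,0]<.46)&(P[...,1]>-.02)&(P[...,1]<.2)&(d>0)).astype(np.uint8)
    n,l,s,ce=cv2.connectedComponentsWithStats(m)
    for i in range(1,n):
        if s[i,4]>40:
            q=P[l==i];print(t,s[i,4],ce[i].round(),np.percentile(q,2,axis=0).round(3),np.percentile(q,98,axis=0).round(3))
E
```

```text
w12 1816 [416.  32.] [0.424 0.034 0.021] [0.46  0.09  0.092]
w12 1366 [476.  39.] [0.321 0.026 0.012] [0.379 0.084 0.032]
w12 224 [398.  92.] [0.451 0.113 0.089] [0.46  0.15  0.092]
w12 913 [458. 127.] [0.314 0.137 0.013] [0.38  0.199 0.022]
w12 100 [618. 235.] [0.458 0.192 0.398] [0.46  0.193 0.41 ]
w7 1283 [481. 105.] [0.321 0.026 0.012] [0.379 0.083 0.032]
w7 205 [407. 170.] [0.451 0.113 0.089] [0.46  0.151 0.092]
w7 925 [466. 187.] [0.315 0.137 0.013] [0.38  0.199 0.022]
s12 130 [373. 161.] [0.314 0.137 0.013] [0.383 0.2   0.023]
s12 292 [343. 168.] [0.321 0.027 0.013] [0.459 0.085 0.092]
```

Call:
{"api": "move_arm", "payload": {
  "increments": "-1 -0.03 0.01 0.02 0 0.1 0; -1 -0.065 0.02 0.04 0 0.23 0; -1 -0.1 0.03 0.062 0 0.35 0; -1 -0.135 0.06 0.083 0 0.45 0; -1 -0.168 0.09 0.1036 0 0.45 0; -1 -0.168 0.13 0.1036 0 0.45 0; -1 -0.168 0.17 0.1036 0 0.45 0; -1 -0.168 0.19 0.1036 0 0.45 0"
}}

```text
time_s: 40.5
tcp_pos: [0.4471, 0.0555, 0.128]
ee_rot: [[0.382, -0.006, -0.924], [0.924, -0.003, 0.382], [-0.005, -1.0, 0.005]]
wrist_force: [-0.2, -0.1, 0.5]
gripper_width: 0.993
```

Call:
{"api": "move_arm", "payload": {
  "increments": "-1 0 0 0 0 0 0; -1 0 0 0 0 0 0; -1 0 0 0 0 0 0"
}}

```text
time_s: 40.8
tcp_pos: [0.4506, 0.0581, 0.1329]
ee_rot: [[0.379, 0.002, -0.925], [0.925, 0.001, 0.379], [0.002, -1.0, -0.002]]
wrist_force: [0.3, 0.9, -0.3]
gripper_width: 0.997
```

```bash
python3 st.py .449 .0605 .0415
```

```text
40.8 tcp [0.4506 0.0581 0.1329] yaw -22.27 tilt [ 0.002 -1.    -0.002] w 0.997 F [ 0.3  0.9 -0.3] j [ 28.  11. -30.   0. -49. -50.]
shift in tool axes [0.0015 0.0914 0.0026]
```

Call:
{"api": "move_arm", "payload": {
  "increments": "-1 0.0015 0.03 0.0025 0 0 0; -1 0.0015 0.06 0.0025 0 0 0; -1 0.0015 0.085 0.0025 0 0 0; -1 0.0015 0.091 0.0025 0 0 0; -1 0.0015 0.091 0.0025 0 0 0; 1 0.0015 0.091 0.0025 0 0 0; 1 0.0015 0.091 0.0025 0 0 0; 1 0.0015 0.091 0.0025 0 0 0"
}}

```text
time_s: 41.6
tcp_pos: [0.4485, 0.0607, 0.0418]
ee_rot: [[0.379, 0.002, -0.926], [0.926, 0.001, 0.379], [0.002, -1.0, -0.002]]
wrist_force: [0.1, -0.1, -0.1]
gripper_width: 0.807
```

Call:
{"api": "move_arm", "payload": {
  "increments": "1 0 0 0 0 0 0; 1 0 0 0 0 0 0; 1 0 0 0 0 0 0; 1 0 0 0 0 0 0"
}}

```text
time_s: 42.0
tcp_pos: [0.4483, 0.0606, 0.0413]
ee_rot: [[0.378, 0.001, -0.926], [0.926, 0.0, 0.378], [0.001, -1.0, -0.001]]
wrist_force: [-0.2, 0.3, 5.9]
gripper_width: 0.684
```

```bash
python3 st.py .4845 .0325 .0425
```

```text
42.0 tcp [0.4483 0.0606 0.0413] yaw -22.23 tilt [ 0.001 -1.    -0.001] w 0.684 F [-0.2  0.3  5.9] j [ 28.  19. -36.   0. -35. -51.]
shift in tool axes [-0.0123 -0.0012 -0.0441]
```

Call:
{"api": "move_arm", "payload": {
  "increments": "1 0 -0.02 0 0 0 0; 1 -0.003 -0.03 -0.01 0 -0.01 0; 1 -0.008 -0.03 -0.03 0 -0.01 0; 1 -0.0123 -0.03 -0.0441 0 -0.01 0; 1 -0.0123 -0.025 -0.0441 0 -0.01 0; 1 -0.0123 -0.01 -0.0441 0 -0.01 0; 1 -0.0123 -0.004 -0.0441 0 -0.01 0; 1 -0.0123 -0.002 -0.0441 0 -0.01 0"
}}

```text
time_s: 42.8
tcp_pos: [0.4819, 0.0316, 0.0414]
ee_rot: [[0.37, -0.005, -0.929], [0.929, -0.002, 0.37], [-0.004, -1.0, 0.004]]
wrist_force: [-4.0, -0.5, 7.4]
gripper_width: 0.687
```

```bash
python3 st.py .4845 .0325 .0413
```

```text
42.8 tcp [0.4819 0.0316 0.0414] yaw -21.69 tilt [-0.004 -1.     0.004] w 0.687 F [-4.  -0.5  7.4] j [ 23.  21. -32.  -0. -37. -45.]
shift in tool axes [ 0.0017  0.0001 -0.0021]
```

Call:
{"api": "move_arm", "payload": {
  "increments": "1 0 0 0 0 0 0; 0.1 0 0 0 0 0 0; -0.4 0 0 0 0 0 0; -1 0 0 0 0 0 0; -1 0 0 0 0 0 0; -1 0 0 0 0 0 0; -1 0 0 0 0 0 0; -1 0 0 0 0 0 0"
}}

```text
time_s: 43.6
tcp_pos: [0.4839, 0.0322, 0.0428]
ee_rot: [[0.369, 0.0, -0.929], [0.929, 0.0, 0.369], [0.0, -1.0, -0.0]]
wrist_force: [0.3, -0.9, -0.1]
gripper_width: 0.988
```

```bash
python3 st.py
```

```text
43.6 tcp [0.4839 0.0322 0.0428] yaw -21.68 tilt [ 0. -1. -0.] w 0.988 F [ 0.3 -0.9 -0.1] j [ 23.  21. -32.   0. -37. -45.]
```

Call:
{"api": "move_arm", "payload": {
  "increments": "-1 0 -0.05 0 0 0 0; -1 0 -0.1 0 0 0 0; -1 0.02 -0.145 0 0 -0.1 0; -1 0.05 -0.18 -0.005 0 -0.2 0; -0.3 0.09 -0.21 -0.01 0 -0.3 0; -0.15 0.13 -0.23 -0.014 0 -0.4 0; -0.15 0.165 -0.25 -0.018 0 -0.478 0; -0.15 0.1888 -0.257 -0.0185 0 -0.478 0"
}}

```text
time_s: 44.4
tcp_pos: [0.5724, 0.2031, 0.3018]
ee_rot: [[-0.102, 0.004, -0.995], [0.995, 0.002, -0.102], [0.001, -1.0, -0.004]]
wrist_force: [-0.4, -0.7, 0.3]
gripper_width: 0.722
```

Call:
{"api": "move_arm", "payload": {
  "increments": "-0.15 0 0 0 0 0 0; -0.15 0 0 0 0 0 0"
}}

```text
time_s: 44.6
tcp_pos: [0.5704, 0.201, 0.2989]
ee_rot: [[-0.1, -0.002, -0.995], [0.995, -0.001, -0.1], [-0.001, -1.0, 0.002]]
wrist_force: [0.1, 0.6, 0.0]
gripper_width: 0.597
```

```bash
python3 st.py; python3 - <<'E'
from h import *
grab("wrist","w13");p,d,c=grab("scene","s13")
E
python3 vase.py w13 s13; python3 car.py w13
```

```text
44.6 tcp [0.5704 0.201  0.2989] yaw 5.74 tilt [-0.001 -1.     0.002] w 0.597 F [0.1 0.6 0. ] j [ 35.  18.   5.  -0. -77. -29.]
w13 c [414.  32.] circ 0.4861 0.0331 mean [0.4859 0.0325] rad 0.0304 stripe r 0.017 dir(c) 3.4 dir(pca) 5.1 ecc [0.0024 0.0061]
w13 c [404. 126.] circ 0.4801 0.1316 mean [0.48  0.131] rad 0.0302 stripe r 0.017 dir(c) 7.3 dir(pca) 5.3 ecc [0.0024 0.0061]
s13 c [370. 179.] circ 0.4822 0.1291 mean [0.4825 0.1307] rad 0.0309 stripe r 0.0151 dir(c) 15.4 dir(pca) 0.7 ecc [0.0032 0.0068]
s13 c [339. 183.] circ 0.4877 0.0311 mean [0.4879 0.0307] rad 0.0302 stripe r 0.0147 dir(c) 9.0 dir(pca) -2.6 ecc [0.0032 0.0062]
s13 c [308. 189.] circ 0.5024 -0.0663 mean [ 0.5013 -0.0664] rad 0.0302 stripe r 0.0159 dir(c) 5.1 dir(pca) 6.2 ecc [0.0031 0.0064]
s13 c [154. 238.] circ 0.6223 -0.5269 mean [ 0.6284 -0.5247] rad 0.0365 stripe r 0.0055 dir(c) 24.7 dir(pca) 85.3 ecc [0.0134 0.0141]
w13 head 1365 mean [0.1297 0.1291] min [0.1061 0.1148] max [0.1537 0.144 ] z 0.1355
w13 knob 566 mean [0.1297 0.063 ] min [0.12   0.0382] max [0.1382 0.1146] z 0.0922
w13 cartop 3345 mean [0.129  0.0779] min [0.0935 0.0318] max [0.166  0.1194] z 0.0559
```

View pics/w13.png

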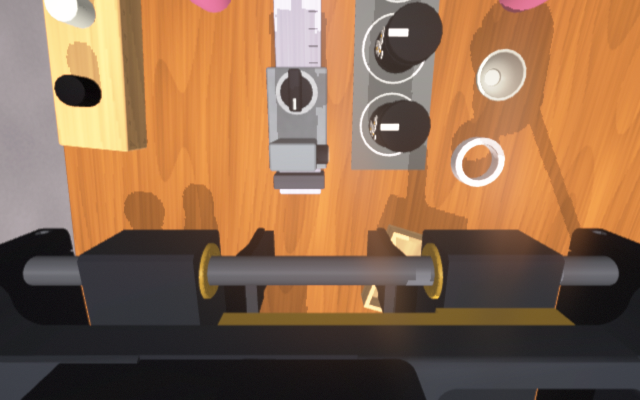

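Call:
{"api": "move_arm", "payload": {
  "increments": "-0.15 -0.035 0.02 -0.01 0 0 0; -0.15 -0.075 0.05 -0.022 0 0 0; -0.15 -0.0996 0.09 -0.0303 0 0 0; -0.15 -0.0996 0.13 -0.0303 0 0 0; -0.15 -0.0996 0.16 -0.0303 0 0 0; -0.15 -0.0996 0.172 -0.0303 0 0 0; -0.15 -0.0996 0.172 -0.0303 0 0 0; -0.15 -0.0996 0.172 -0.0303 0 0 0"
}}

```text
time_s: 45.5
tcp_pos: [0.6118, 0.1049, 0.1294]
ee_rot: [[-0.1, 0.003, -0.995], [0.995, 0.0, -0.1], [0.0, -1.0, -0.003]]
wrist_force: [-0.1, 0.0, 0.9]
gripper_width: 0.573
```

```bash
python3 st.py .6105 .1049 .072
```

```text
45.5 tcp [0.6118 0.1049 0.1294] yaw 5.73 tilt [ 0.    -1.    -0.003] w 0.573 F [-0.1  0.   0.9] j [ 25.  26.  -8.   0. -56. -19.]
shift in tool axes [0.0001 0.0574 0.0015]
```

Call:
{"api": "move_arm", "payload": {
  "increments": "-0.15 0 0.02 0.001 0 0 0; -0.15 0 0.035 0.001 0 0 0; -0.15 0 0.05 0.001 0 0 0; -0.15 0 0.0565 0.001 0 0 0; -0.15 0 0.0565 0.001 0 0 0; 1 0 0.0565 0.001 0 0 0; 1 0 0.0565 0.001 0 0 0; 1 0 0.0565 0.001 0 0 0"
}}

```text
time_s: 46.3
tcp_pos: [0.6104, 0.1049, 0.0722]
ee_rot: [[-0.1, 0.002, -0.995], [0.995, 0.001, -0.1], [0.0, -1.0, -0.002]]
wrist_force: [-0.2, 0.0, -0.5]
gripper_width: 0.386
```

Call:
{"api": "move_arm", "payload": {
  "increments": "1 0 0 0 0 0 0; 1 0 0 0 0 0 0; 1 0 0 0 0 0 0; 1 0 0 0 0 0 0; 1 0 0 0 0 0 0"
}}

```text
time_s: 46.8
tcp_pos: [0.6097, 0.1046, 0.0713]
ee_rot: [[-0.099, -0.0, -0.995], [0.995, -0.0, -0.099], [-0.0, -1.0, 0.0]]
wrist_force: [-1.0, 0.1, 1.8]
gripper_width: 0.159
```

```bash
python3 st.py;python3 pos.py; python3 - <<'E'
from h import *
grab("scene","s14")
E
python3 vase.py s14
```

```text
46.8 tcp [0.6097 0.1046 0.0713] yaw 5.71 tilt [-0. -1.  0.] w 0.159 F [-1.   0.1  1.8] j [ 25.  29. -11.  -0. -49. -19.]
rig xy [0.1291 0.0603] F [-1.   0.1  1.8] M [-0.02  0.42 -0.04]
s14 c [339. 183.] circ 0.4889 0.0318 mean [0.4887 0.0313] rad 0.031 stripe r 0.0148 dir(c) 8.2 dir(pca) 0.3 ecc [0.0032 0.0065]
s14 c [308. 190.] circ 0.5036 -0.0664 mean [ 0.5035 -0.0678] rad 0.0309 stripe r 0.0157 dir(c) 6.4 dir(pca) 0.7 ecc [0.0031 0.0065]
s14 c [154. 237.] circ 0.6217 -0.5267 mean [ 0.6275 -0.5259] rad 0.0361 stripe r 0.0044 dir(c) 29.0 dir(pca) 39.2 ecc [0.0129 0.0143]
```

Vases in place (ring 2 is hidden by the arm here). Loosen again.

Call:
{"api": "move_arm", "payload": {
  "increments": "1 0 0 0 0 -0.14 0; 1 0 0 0 0 -0.28 0; 1 0 0 0 0 -0.42 0; 1 0 0 0 0 -0.56 0; 1 0 0 0 0 -0.7 0; 1 0 0 0 0 -0.84 0"
}}

```text
time_s: 47.45
tcp_pos: [0.6097, 0.1046, 0.0713]
ee_rot: [[-0.81, -0.0, -0.586], [0.586, -0.0, -0.81], [0.0, -1.0, 0.0]]
wrist_force: [-0.8, 0.2, 1.8]
gripper_width: 0.157
```

Call:
{"api": "move_arm", "payload": {
  "increments": "1 0 0 0 0 -0.14 0; 1 0 0 0 0 -0.28 0; 1 0 0 0 0 -0.42 0; 1 0 0 0 0 -0.52 0; 1 0 0 0 0 -0.57 0; 1 0 0 0 0 -0.57 0"
}}

```text
time_s: 48.05
tcp_pos: [0.6096, 0.1045, 0.0713]
ee_rot: [[-0.998, -0.001, -0.061], [0.061, -0.0, -0.998], [0.001, -1.0, 0.0]]
wrist_force: [-1.7, -1.1, 2.1]
gripper_width: 0.157
```

```bash
python3 st.py;python3 pos.py
```

```text
48.05 tcp [0.6096 0.1045 0.0713] yaw 86.49 tilt [ 0.001 -1.     0.   ] w 0.157 F [-1.7 -1.1  2.1] j [ 25.  29. -11.   0. -49.  62.]
rig xy [0.129  0.0602] F [-1.7 -1.1  2.1] M [-0.14  0.54  0.07]
```

Call:
{"api": "move_arm", "payload": {
  "increments": "1 -0.0024 0 0.0148 0 0 0; 1 -0.0071 0 0.0444 0 0 0; 1 -0.0118 0 0.074 0 0 0; 1 -0.0166 0 0.1036 0 0 0; 1 -0.0213 0 0.1332 0 0 0; 1 -0.0261 0 0.1628 0 0 0; 1 -0.0308 0 0.1925 0 0 0; 1 -0.0355 0 0.2221 0 0 0"
}}

```text
time_s: 48.85
tcp_pos: [0.632, -0.1197, 0.0713]
ee_rot: [[-0.998, 0.001, -0.062], [0.062, 0.001, -0.998], [-0.001, -1.0, -0.001]]
wrist_force: [0.0, 2.5, 1.5]
gripper_width: 0.16
```

```bash
python3 st.py;python3 pos.py
```

```text
48.85 tcp [ 0.632  -0.1197  0.0713] yaw 86.47 tilt [-0.001 -1.    -0.001] w 0.16 F [0.  2.5 1.5] j [  4.  31.  -7.  -0. -51.  83.]
rig xy [ 0.129  -0.1652] F [0.  2.5 1.5] M [0.91 0.14 0.1 ]
```

Call:
{"api": "move_arm", "payload": {
  "increments": "1 -0.0024 0 0.015 0 0 0; 1 -0.004 0 0.025 0 0 0; 1 -0.0052 0 0.0325 0 0 0; 1 -0.0052 0 0.0325 0 0 0; 1 -0.0052 0 0.0325 0 0 0"
}}

```text
time_s: 49.35
tcp_pos: [0.6352, -0.152, 0.0713]
ee_rot: [[-0.998, 0.0, -0.061], [0.061, -0.001, -0.998], [-0.001, -1.0, 0.001]]
wrist_force: [-0.7, -1.6, 0.8]
gripper_width: 0.158
```

```bash
python3 st.py;python3 pos.py; python3 - <<'E'
from h import *
p,d,c=grab("scene","s15");zoom(p,180,110,500,260,2.4,"s15z")
E
python3 vase.py s15
```

```text
49.35 tcp [ 0.6352 -0.152   0.0713] yaw 86.52 tilt [-0.001 -1.     0.001] w 0.158 F [-0.7 -1.6  0.8] j [  1.  32.  -6.   0. -52.  86.]
rig xy [ 0.129  -0.1976] F [-0.7 -1.6  0.8] M [-0.63 -0.05  0.02]
s15 c [370. 178.] circ 0.4824 0.1305 mean [0.4812 0.1304] rad 0.0304 stripe r 0.0144 dir(c) 10.7 dir(pca) 4.0 ecc [0.0036 0.0077]
s15 c [339. 183.] circ 0.4879 0.0308 mean [0.4883 0.0312] rad 0.0306 stripe r 0.0152 dir(c) 12.4 dir(pca) -2.3 ecc [0.0042 0.007 ]
s15 c [307. 189.] circ 0.5031 -0.0684 mean [ 0.5028 -0.0699] rad 0.0306 stripe r 0.0157 dir(c) 12.6 dir(pca) 3.4 ecc [0.0031 0.0064]
s15 c [155. 238.] circ 0.6227 -0.5263 mean [ 0.6297 -0.5213] rad 0.0357 stripe r 0.0066 dir(c) 36.1 dir(pca) -31.4 ecc [0.0125 0.0141]
```

View pics/s15z.png

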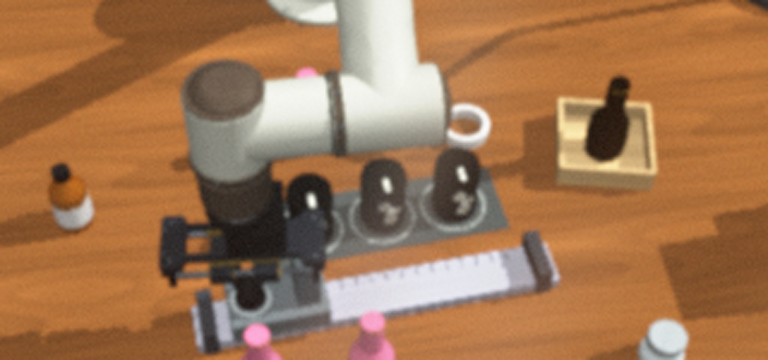

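Call:
{"api": "move_arm", "payload": {
  "increments": "1 0.002 0 -0.0125 0 0 0; 1 0.0063 0 -0.0395 0 0 0; 1 0.0107 0 -0.0671 0 0 0; 1 0.0152 0 -0.0948 0 0 0; 1 0.0196 0 -0.1224 0 0 0; 1 0.024 0 -0.15 0 0 0; 1 0.0284 0 -0.1777 0 0 0; 1 0.0328 0 -0.2053 0 0 0"
}}

```text
time_s: 50.2
tcp_pos: [0.6144, 0.0564, 0.0713]
ee_rot: [[-0.998, 0.0, -0.06], [0.06, -0.001, -0.998], [-0.0, -1.0, 0.001]]
wrist_force: [2.2, -2.8, 1.0]
gripper_width: 0.156
```

```bash
python3 st.py;python3 pos.py
```

```text
50.2 tcp [0.6144 0.0564 0.0713] yaw 86.55 tilt [-0.    -1.     0.001] w 0.156 F [ 2.2 -2.8  1. ] j [ 20.  29. -11.   0. -49.  66.]
rig xy [0.129  0.0119] F [ 2.2 -2.8  1. ] M [-0.97 -0.53 -0.01]
```

Call:
{"api": "move_arm", "payload": {
  "increments": "1 0.0032 0 -0.0197 0 0 0; 1 0.0055 0 -0.0345 0 0 0; 1 0.0068 0 -0.0425 0 0 0; 1 0.0074 0 -0.0465 0 0 0; 1 0.0079 0 -0.0495 0 0 0; 1 0.0082 0 -0.051 0 0 0; 1 0.0082 0 -0.051 0 0 0; 1 0.0082 0 -0.051 0 0 0"
}}

```text
time_s: 51.0
tcp_pos: [0.6096, 0.1046, 0.0713]
ee_rot: [[-0.998, -0.001, -0.062], [0.062, -0.001, -0.998], [0.001, -1.0, 0.002]]
wrist_force: [0.1, -6.1, 2.8]
gripper_width: 0.155
```

```bash
python3 st.py;python3 pos.py
```

```text
51.0 tcp [0.6096 0.1046 0.0713] yaw 86.43 tilt [ 0.001 -1.     0.002] w 0.155 F [ 0.1 -6.1  2.8] j [ 25.  29. -11.   0. -49.  62.]
rig xy [0.129  0.0603] F [ 0.1 -6.1  2.8] M [-1.79 -0.12  0.02]
```

Call:
{"api": "move_arm", "payload": {
  "increments": "1 0.0002 0 -0.001 0 0.1 0; 1 0.0002 0 -0.001 0 0.24 0; 1 0.0002 0 -0.001 0 0.38 0; 1 0.0002 0 -0.001 0 0.52 0; 1 0.0002 0 -0.001 0 0.66 0; 1 0.0002 0 -0.001 0 0.8 0"
}}

```text
time_s: 51.6
tcp_pos: [0.6096, 0.1048, 0.0713]
ee_rot: [[-0.647, -0.001, -0.763], [0.763, -0.003, -0.647], [-0.001, -1.0, 0.002]]
wrist_force: [2.1, -7.7, 1.9]
gripper_width: 0.158
```

Call:
{"api": "move_arm", "payload": {
  "increments": "1 0 0 0 0 0.14 0; 1 0 0 0 0 0.28 0; 1 0 0 0 0 0.42 0; 1 0 0 0 0 0.54 0; 1 0 0 0 0 0.62 0; 1 0 0 0 0 0.66 0; 1 0 0 0 0 0.66 0; 1 0 0 0 0 0.66 0"
}}

```text
time_s: 52.4
tcp_pos: [0.6096, 0.105, 0.0713]
ee_rot: [[-0.051, -0.001, -0.999], [0.999, -0.003, -0.051], [-0.003, -1.0, 0.001]]
wrist_force: [2.1, -7.4, 2.0]
gripper_width: 0.161
```

```bash
python3 st.py;python3 pos.py
```

```text
52.4 tcp [0.6096 0.105  0.0713] yaw 2.93 tilt [-0.003 -1.     0.001] w 0.161 F [ 2.1 -7.4  2. ] j [ 25.  29. -11.   0. -49. -22.]
rig xy [0.1291 0.0606] F [ 2.1 -7.4  2. ] M [-2.37 -0.43  0.62]
```

Call:
{"api": "move_arm", "payload": {
  "increments": "1 -0.001 0 0 0 0 0; 0.4 -0.001 0 0 0 0 0; 0 -0.001 0 0 0 0 0; 0 -0.001 0 0 0 0 0; 0 -0.001 0 0 0 0 0; 0 -0.001 0 0 0 0 0; 0 -0.001 0 0 0 0 0"
}}

```text
time_s: 53.1
tcp_pos: [0.6095, 0.1066, 0.0711]
ee_rot: [[-0.05, -0.0, -0.999], [0.999, 0.0, -0.05], [0.0, -1.0, 0.0]]
wrist_force: [-0.1, 0.2, -0.3]
gripper_width: 0.49
```

Call:
{"api": "move_arm", "payload": {
  "increments": "0 0 -0.04 0 0 0 0; 0 0 -0.09 0 0 0 0; 0 0 -0.14 0 0 0 0; 0 0.03 -0.18 0 0 0 0; 0 0.06 -0.22 0.015 0 0 0; 0 0.08 -0.23 0.03 0 0 0; 0 0.08 -0.23 0.03 0 0 0; 0 0.08 -0.23 0.03 0 0 0"
}}

```text
time_s: 53.9
tcp_pos: [0.5752, 0.1852, 0.3012]
ee_rot: [[-0.051, -0.0, -0.999], [0.999, 0.0, -0.051], [0.0, -1.0, 0.0]]
wrist_force: [0.8, -0.4, 0.1]
gripper_width: 0.5
```

```bash
python3 st.py; python3 - <<'E'
from h import *
grab("wrist","w16");p,d,c=grab("scene","s16");zoom(p,180,110,500,260,2.4,"s16z");grab("side","d16")
E
python3 vase.py w16 s16; python3 car.py w16 s16
```

```text
53.9 tcp [0.5752 0.1852 0.3012] yaw 2.91 tilt [ 0. -1.  0.] w 0.5 F [ 0.8 -0.4  0.1] j [ 33.  18.   5.  -0. -77. -30.]
w16 c [410.  43.] circ 0.4862 0.0327 mean [0.486  0.0323] rad 0.0305 stripe r 0.0171 dir(c) 4.8 dir(pca) 5.3 ecc [0.0024 0.0062]
w16 c [404. 135.] circ 0.4801 0.1312 mean [0.48   0.1308] rad 0.0303 stripe r 0.0172 dir(c) 8.4 dir(pca) 6.2 ecc [0.0025 0.0061]
s16 c [370. 179.] circ 0.4833 0.1299 mean [0.4837 0.1305] rad 0.0305 stripe r 0.014 dir(c) 13.6 dir(pca) 1.9 ecc [0.0032 0.0069]
s16 c [339. 183.] circ 0.4878 0.0308 mean [0.4884 0.0305] rad 0.0305 stripe r 0.0156 dir(c) 11.2 dir(pca) 3.4 ecc [0.0033 0.0065]
s16 c [308. 190.] circ 0.5031 -0.0675 mean [ 0.5046 -0.0667] rad 0.0308 stripe r 0.0151 dir(c) 8.5 dir(pca) -0.1 ecc [0.0031 0.0062]
s16 c [151. 238.] circ 0.6289 -0.5332 mean [ 0.6306 -0.5315] rad 0.0352 stripe r 0.0024 dir(c) 33.0 dir(pca) -9.8 ecc [0.0132 0.0143]
w16 head 1298 mean [0.1297 0.1287] min [0.1061 0.1148] max [0.1535 0.1434] z 0.1355
w16 knob 564 mean [0.1296 0.0649] min [0.1176 0.0382] max [0.1448 0.1147] z 0.0921
w16 cartop 3257 mean [0.1289 0.0775] min [0.0937 0.0311] max [0.1661 0.1211] z 0.0558
s16 head 147 mean [0.1318 0.1286] min [0.1064 0.1146] max [0.1545 0.1431] z 0.1333
s16 knob 119 mean [0.1366 0.0839] min [0.1153 0.0384] max [0.1556 0.1404] z 0.0897
s16 cartop 453 mean [0.1405 0.0849] min [0.0951 0.0309] max [0.1678 0.1502] z 0.0541
```

View pics/w16.png

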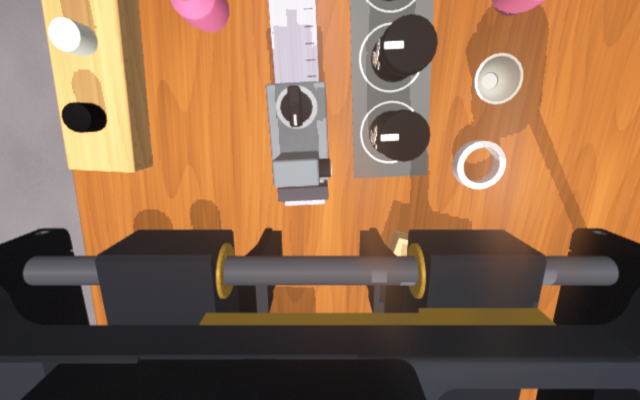

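View pics/s16z.png

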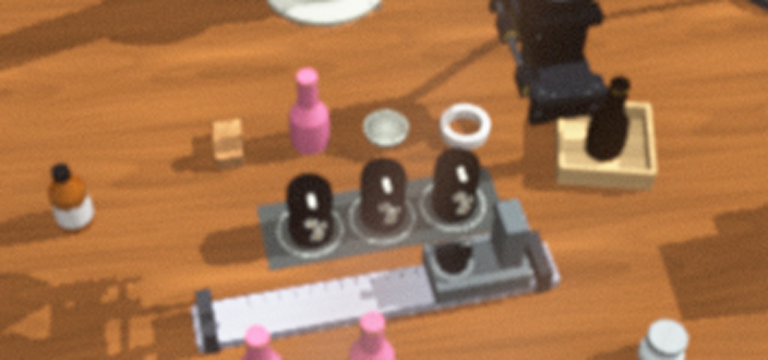

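View pics/d16.png

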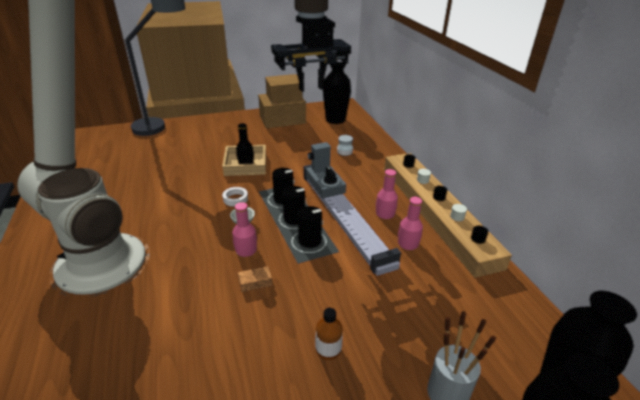

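```bash
python3 -c "
from station import r
print(r.finish_job())"
```

```text
the job is handed in; nothing more can be done
None
```

I finished the job and handed it in at about 54 s of the 210 s allowed. No verdict came back, so the result rests on my own last checks.

- **Bottle vase:** it stands upright in the plywood tray. I left the pink look-alikes alone, and the amber thinner bottle is still standing.
- **Flower vases:** all three on the bench stand upright, one to a ring.
    - **Position:** the wrist camera put them about 1 to 5 mm from the ring centres, against 12 mm allowed. The scene camera read up to about 7 mm off, but it consistently read a few mm far in x.
    - **Facing:** the wrist camera put the lid stripes within about 1° of the rail direction. The scene camera's stripe angles were noisy, several degrees either way. The ring 0 vase was last seen close up before the sweeps; only the scene and side cameras saw it in the final check.
- **The knock:** after the first sweep I found the middle vase about 4 cm out of its ring. It was in place when I loosened the clamp, and I don't know when during the sweep or tightening it moved. I put it back, loosened the clamp again, ran the carriage back to within about 2 mm of the near stop and repeated the whole sweep with all three in place.
- **Carriage and clamp:** the carriage is at the far stop. The head measured 0.129 m along the rail where 0.130 m is the stop, and I felt contact at 6 to 8 N. I turned the knob until torque rose at its end stop, with the bar along the rail. The carriage had not moved after I let go, and the arm is clear of everything.

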